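# Clamp a pack of fretwork blanks in the stack clamp

### The arm

A 7-joint arm with a two-finger parallel gripper is mounted at the origin on the work surface. World frame = base frame: x ahead of the robot, y to its left, z up, the work surface at z = 0. Lengths are in m, angles in rad, forces in N, time in s.
With the tool pointing down it reaches from about 0.35 to 0.9 m from the base axis. Payload 7.2 kg.
Tool frame: the origin (TCP) lies at the very end of the fingers, on their centre line; the grasp point (between the pads) lies 19 mm behind it; z points along the fingers, y is the line along which they close (so a half turn about z gives the same grasp; the last joint's range is limited). The gripper opens to 85 mm and grips with 20 to 120 N. Pads are 22 mm wide; open, the fingers measure 114 mm over their backs; the gripper's body (76 mm by 85 mm) begins 54 mm behind the grasp point. The pads swing forward as they close: fully open they stand 13 mm farther back than shut.
Start: joints at [-1.169, 0.411, -0.013, 1.596, 0.006, 1.134, -0.082], TCP at [0.283, 0.557, 0.231] pointing down, gripper open.
Joint ranges: [-2.95, 2.95], [-0.29, 1.99], [-1.47, 1.44], [0.14, 2.54], [-1.03, 4.17], [0.13, 1.85], [-2.86, 2.86]. Speed limits (rad/s): [2.39, 2.39, 3.01, 3.01, 3.14, 3.14, 3.14].

### API

Orientations are given as a rotation vector (axis times angle).
In Python, from plant import arm, imaging gives the robot as it stands.
- The arm moves only by the tool apply_moves, never from a script. Its arguments are lists of equal length, an entry for each row: "translation": the shift along the tool's x, y, z normalised to -1 to 1, where 1 is 0.2 m, a list of three; "dr": the turn, a rotation vector about the tool's x, y, z normalised to -1 to 1, where 1 is 0.12 rad, a list of three; "fingers": the closure, from -1 (fully open) to 1 (shut). A call has exactly 10 rows; each row shifts and turns the commanded pose from where the row before left it, along the tool's axes as they then stand; what a row does not reach is not made up. A row lasts 1/10 s, in which the tool goes at most 50 mm and 8.59 degrees, less where a joint would pass 70% of its speed; a pose out of reach is approached as far as the arm can. A call with a number of a shift or a turn outside -1 to 1 is refused whole. A call with a gripper value outside its range is refused whole. The fingers move at their own pace and stop on an object; "force" is the grip in N (left out, the last holds). Time passes only in rows, so rows that do not move let the fingers close, or fill a call up. It gives the time, the measured TCP pose, the force, the opening and the grip force at its end, in the units of the state.
- arm.read_state(): the state, without advancing time (a new reading comes with each control period).
- imaging.grab_frame(name): name is "scene" or "side" or "wrist"; returns the picture (400x640x3 uint8, red, green, blue); there is no depth.
- imaging.get_calibration(name): a dict with "fx", "fy", "cx", "cy" (pixels), "R" (3x3) and "t" (3): a world point X has camera coordinates R X + t. Camera axes: x right, y down, z forward; pixel columns grow to the right and rows downward; lengths in m; the calibration is good to about 2 mm. A picture is of the moment at which its call begins: read the wrist's pose just before it. get_calibration takes no time and is no camera call; for the wrist camera it gives the pose at the moment of the call.
- arm.hand_in(): hands the job in; it is judged then, once.
Trained networks look in the newest picture that a camera, given by its name, has taken for a name from the list of things; names that differ only in an ending like _2 or _b are one class to them, and where a whole thing is asked for, a point or a joint stands for the part that bears it (a point fixed in the world has none). Each returns a list of dicts, best first, with "p" (0 to 1); they miss things now and then, are a little off and sometimes report something else, mostly with a low value. They report only what shows in the picture. A call takes as long as a camera call.
- imaging.search_frame(query, camera): "point" ([x, y, z] in m, in the coordinates of the camera as it stood for that picture, good to about 4 mm: the middle of the surface that is visible of it).
- imaging.landmark_of(query, camera): "point" ([x, y, z] in m, in the coordinates of the camera as it stood for that picture, good to about 4 mm: a listed point, or the origin of a listed thing).
The state is a dict: "time_s": time; "joint_positions": joint angles; "joint_velocities": joint speeds; "tau": joint torques, N m; "tool_pos": TCP position; "eef_rot": TCP orientation; "wrist_force": force on the tool from outside, world axes, zero at the start; "ft_torque": the same for the moment, N m; "finger_gap": finger opening in m; "finger_force": force on a finger pad.
Only numpy, scipy, OpenCV 4.12 (cv2) and the standard library are available. Lean on these libraries where they do the work, as an engineer would, in place of code of your own. Each camera call takes 0.05 s, during which the arm holds its last target. There are 200 camera calls.

### The job

Get the fretwork blanks clamped up as one pack so that their edges can be carved together: slide the clamp head back to its parked stop, stack every blank on the table flat and square in the clamp's nest, and lay the dark pressure pad flat on top of them. Then slide the head fully home over the nest and turn the ratchet knob clockwise until it bears on the pad and has slipped a good quarter turn, and leave it clamped. Leave the other tools and things where they are.

Things in the scene. Friction and masses are not known exactly. Their poses are not given: they have to be found in the camera images.
- clamp: the stack clamp, fixed to the table, standing differently each time: a dark wooden base board, from -90 to 135 mm in its x, -65 to 270 mm in its y, 20 mm thick, with a nest of four L-shaped steel corner posts and a rail for the clamp head. Origin on the table under the nest's centre, z up. The rail runs along y at x = +105 mm; its parked end is at +y
- nest (a point): centre of the nest's floor, 20 mm above the table; axes as the clamp's. Pocket 123 mm (x) by 63 mm (y) between four corner posts 46 mm high over this floor, with flared tops to 55 mm. The middle 75 mm of the long sides is open for fingers down to the floor. Pieces lie in it flat, length along x, stacked one on another
- head (a joint): travel of the clamp head on its rail, m: 0 = parked stop, 160 mm to the clamp's +y of the nest, clear of it; 0.160 = working stop, screw centred over the nest. About 5 N friction; stays where left. A grey carriage with an arm (underside 100 mm above the table, 36 mm wide, 48 mm at the screw's boss) towards -x. Starts over the nest at 0.105 to 0.145, blocking it
- head_grip (a point): grip for sliding the head: an upright black block on the carriage, 40 mm along the clamp's x, 18 mm thick along its y, from 140 to 193 mm above the table; this point is in its middle at 172 mm; axes as the clamp's. It lies at x = +105 mm, y = 160 mm less the head's travel, from the nest
- knob_grip (a point): point on the upright axis of the ratchet's knurled steel knob (34 mm across, from 186 to 232 mm above the table), at 214 mm, where to grip it from above; turns with the knob, which keeps its height as the screw moves. Below it is the graduated thimble, 44 mm across, top at 180 mm. It lies at x = 0, y = 160 mm less the head's travel, from the nest
- thimble (a joint): turn of the graduated thimble that drives the screw, rad: 0 = screw fully up (the start), grows clockwise seen from above; one turn lowers the screw's foot by 20 mm. It needs about 0.05 N m and stays where it is left
- ratchet (a joint): slip of the ratchet knob on the thimble, rad: 0 at the start. Turned clockwise seen from above the knob drives the thimble along until the screw presses on the stack; then, at about 0.14 N m, the thimble stands still, the knob slips on it and this value grows. Turned anticlockwise the knob drives the thimble back up
- spindle: the screw; origin at the centre of the underside of its flat round steel foot, 36 mm across; 84 mm above the table when fully up
- pad: pressure pad, a dark hardwood block 120 x 60 x 18 mm with a steel plate let into its upper face; origin at the centre of its underside, x along its length, y across its width, z up; a half turn makes no difference. It starts flat on the table among the blanks
- blank1: fretwork blank, a flat pale wooden board 120 x 60 x 10 mm with circles drawn on its upper face; origin at the centre of its underside, x along its 120 mm length, y across its 60 mm width, z up. A half turn makes no difference. Two to four of the four blanks are present, lying flat on the table
- blank2: fretwork blank, a flat pale wooden board 120 x 60 x 10 mm with circles drawn on its upper face; origin at the centre of its underside, x along its 120 mm length, y across its 60 mm width, z up. A half turn makes no difference. Two to four of the four blanks are present, lying flat on the table
- blank3: fretwork blank, a flat pale wooden board 120 x 60 x 10 mm with circles drawn on its upper face; origin at the centre of its underside, x along its 120 mm length, y across its 60 mm width, z up. A half turn makes no difference. Two to four of the four blanks are present, lying flat on the table
- blank4: fretwork blank, a flat pale wooden board 120 x 60 x 10 mm with circles drawn on its upper face; origin at the centre of its underside, x along its 120 mm length, y across its 60 mm width, z up. A half turn makes no difference. Two to four of the four blanks are present, lying flat on the table
- tin: a closed round metal wax tin, 68 mm across and 50 mm high, standing on the table among the blanks; a bystander, to be left alone. Origin at the centre of its underside
- gouge1: a carving gouge lying on the table nearest the robot, 250 mm long, 24 mm thick handle; a bystander, to be left alone. Origin at the centre of its underside, near the middle of its handle
- gouge2: a shorter carving gouge, 230 mm long, lying on the far side of the table; a bystander, to be left alone. Origin at the centre of its underside, near the middle of its handle
- mallet: a round wooden carver's mallet standing on its head, 104 mm across, 225 mm high, at the right; a bystander, to be left alone. Origin at the centre of its underside
- stone: a sharpening stone in its wooden holder, 210 x 75 x 36 mm, on the far side; a bystander, to be left alone. Origin at the centre of its underside
- square: a try square lying flat at the left, 115 mm stock and 150 mm blade; a bystander, to be left alone. Origin at the centre of its underside, in the middle of the stock
- rosette: a finished carved round rosette, 88 mm across, 27 mm high at most, at the left; a bystander, to be left alone. Origin at the centre of its underside

How it is judged:
By the outcome, as a careful person would: the job done as asked, in the order asked, and still so for the second after the job is handed in, with the robot touching nothing.
Of blank1, blank2, blank3, blank4 only 2 to 4 are there at a start; the rules pass over those that are not, and their reading is None.
At some moment in a run one of blank1, blank2, blank3, blank4, pad may be knocked a few centimetres aside while the robot is not near it.
It also fails if it takes over 210 s, if anything falls off the work surface, if the arm or the gripper's body presses on something with over 40 N, if the wrist force passes 120 N, or if a joint passes its speed limit or range.

## Working session

There is one attempt and no reset: what is moved stays moved. The work goes in short steps, Python scripts to look and compute and a tool call to move; the robot and the scene stay as the last step left them, time stands still between calls to the robot, and variables do not carry over. Pictures are saved under pics/ and viewed, at most 14 in all, crops included, and the job is handed in when it is done.

Besides the shell and the picture viewer there is one more tool, called after "Call:" as name(argument=value, ...) on one line, values as JSON. apply_moves: Moves the arm, as the interface text tells. Scaled input: -1 to 1 covers 0.2 m each way for a shift and 0.12 rad each way for a turn. Its arguments: {"type":"object","properties":{"translation":{"type":"array"},"dr":{"type":"array"},"fingers":{"type":"array"},"force":{"type":"number"}},"required":["translation","dr","fingers"]}

```bash
ls; mkdir -p pics
cat > h.py <<'E'
import numpy as np, cv2
from plant import arm, imaging
from scipy.spatial.transform import Rotation as Ro
def save(cam,fn):
    im=imaging.grab_frame(cam); cv2.imwrite('pics/'+fn,im[:,:,::-1]); return im
def w(cam,p,c=None):
    c=c or imaging.get_calibration(cam); return np.array(c['R']).T@(np.array(p)-np.array(c['t']))
def ray(cam,u,v,z,c=None):
    c=c or imaging.get_calibration(cam); R=np.array(c['R']);t=np.array(c['t'])
    o=-R.T@t; d=R.T@np.array([(u-c['cx'])/c['fx'],(v-c['cy'])/c['fy'],1]); return o+d*(z-o[2])/d[2]
def px(cam,X,c=None):
    c=c or imaging.get_calibration(cam); q=np.array(c['R'])@np.array(X)+np.array(c['t']); return np.array([c['fx']*q[0]/q[2]+c['cx'],c['fy']*q[1]/q[2]+c['cy']])
E
python3 - <<'E'
from h import *
s=arm.read_state(); print(s)
for c in ['scene','side','wrist']:
    save(c,c+'0.png'); k=imaging.get_calibration(c); print(c,-np.array(k['R']).T@k['t'],k['fx'])
    if c=='wrist': continue
    for q in ['blank1','pad','nest','head_grip','knob_grip','clamp','tin']:
        print(q,[(np.round(w(c,d['point']),3).tolist(),round(d['p'],2)) for d in imaging.landmark_of(q,c)[:6]])
E
```

```text
pics
{'time_s': 0.0, 'joint_positions': array([-1.16920741,  0.41190253, -0.01273774,  1.59707517,  0.00561612,
        1.13426435, -0.08222107]), 'joint_velocities': array([ 3.69803501e-04,  1.73911085e-03, -2.52449362e-04, -1.50620701e-04,
        1.06995695e-03,  7.15948011e-05, -2.59652614e-03]), 'tau': array([-1.40099179e-03, -6.00616121e+01,  6.81333616e-01, -2.99412775e+01,
        1.37576088e-02,  1.04793112e-02,  1.71949750e-05]), 'tool_pos': array([0.28273798, 0.5568289 , 0.23043855]), 'eef_rot': array([-7.31062684e-01, -3.05508065e+00,  2.50154814e-03]), 'wrist_force': array([ 0.08644163, -0.61863268,  0.12810203]), 'ft_torque': array([-0.00821145,  0.00213572, -0.00164899]), 'finger_force': 0.0, 'finger_gap': 0.08533937372664946}
scene [1.51197581 0.02455726 0.93780466] 364.12424711929344
blank1 [([0.458, -0.355, -0.002], 0.88), ([0.463, -0.09, -0.001], 0.85), ([0.599, -0.22, -0.001], 0.82), ([0.333, -0.489, -0.001], 0.66), ([0.609, -0.352, 0.002], 0.58)]
pad [([0.449, -0.208, 0.001], 0.77), ([0.605, -0.222, -0.002], 0.63)]
nest [([0.477, 0.125, 0.02], 0.77)]
head_grip [([0.575, 0.164, 0.167], 0.86), ([0.744, -0.004, 0.003], 0.54)]
knob_grip [([0.474, 0.158, 0.207], 0.52)]
clamp [([0.478, 0.12, -0.001], 0.7)]
tin [([0.608, -0.079, -0.001], 0.54), ([0.746, -0.007, 0.001], 0.27)]
side [ 0.14529941 -1.27239844  1.1459822 ] 517.8292744677763
blank1 [([0.46, -0.093, -0.001], 0.68), ([0.596, -0.221, -0.005], 0.66), ([0.604, -0.361, 0.003], 0.64), ([0.454, -0.35, 0.001], 0.6)]
pad [([0.455, -0.212, 0.0], 0.58)]
nest []
head_grip [([0.58, 0.163, 0.175], 0.65)]
knob_grip [([0.455, -0.213, -0.001], 0.71), ([0.319, -0.187, 0.001], 0.61), ([0.474, 0.153, 0.213], 0.56), ([0.606, -0.358, 0.003], 0.4)]
clamp [([0.48, 0.121, -0.001], 0.84), ([0.609, -0.081, 0.001], 0.22)]
tin [([0.61, -0.082, 0.001], 0.71)]
wrist [0.22233959 0.58802468 0.37443524] 277.5153218623673
```

View pics/scene0.png

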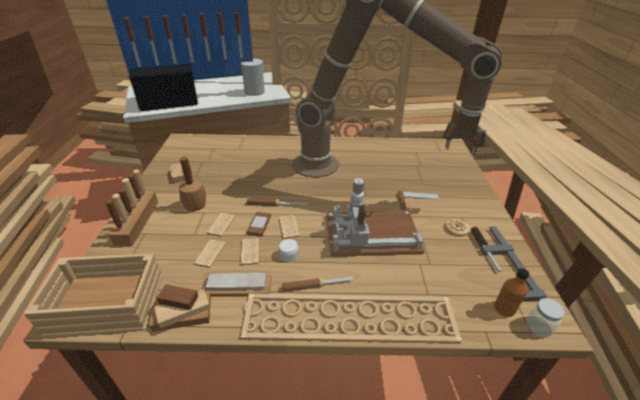

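View pics/side0.png

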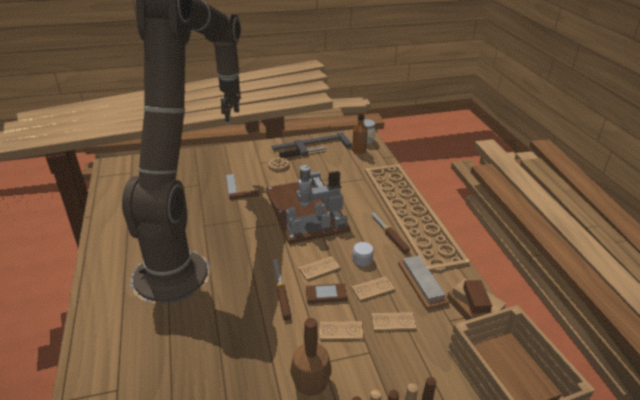

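The scene picture shows the four blanks at (220,224), (289,227), (249,250) and (209,253). The pad is at (259,222), the tin at (289,250), and the clamp at (375,232) with its head over the nest. The side view agrees with the network positions. Next is a move helper and a first move to look down on the clamp.

```bash
cat >> h.py <<'E'
import json
def plan(pos,yaw=None,n=10,f=-1,start=None,tilt=True):
    """print rows to world pos, tool y axis at yaw deg (world), tool z down; n moving rows, rest still"""
    s=arm.read_state(); p=np.array(s['tool_pos']); R=Ro.from_rotvec(s['eef_rot'])
    if start is not None: p=np.array(start[0]); R=start[1]
    y0=np.degrees(np.arctan2(*R.as_matrix()[:2,1][::-1])); yaw=y0 if yaw is None else yaw
    a=np.radians(yaw); y=np.array([np.cos(a),np.sin(a),0]); z=np.array([0,0,-1.]); G=Ro.from_matrix(np.c_[np.cross(y,z),y,z])
    pos=np.array(pos,float); T=[];D=[]
    for i in range(n):
        d=(pos-p)/(n-i); t=np.round(R.inv().apply(d)/.2,3); r=np.round((R.inv()*G).as_rotvec()/(n-i)/.12,3)
        p=p+R.apply(t*.2); R=R*Ro.from_rotvec(r*.12); T.append(t.tolist()); D.append(r.tolist())
    for i in range(10-n): T.append([0,0,0]);D.append([0,0,0])
    m=max(np.linalg.norm(t) for t in T)*.2,max(np.linalg.norm(t) for t in D)*.12
    print('T',json.dumps(T).replace(' ',''),'\nD',json.dumps(D).replace(' ',''),'\nmax',np.round(m,3)); return p,R
E
python3 -c "
from h import *
plan([.55,.15,.40],94,10)"
```

```text
T [[-0.211,-0.121,-0.084],[-0.204,-0.132,-0.084],[-0.197,-0.143,-0.084],[-0.189,-0.154,-0.084],[-0.18,-0.164,-0.085],[-0.171,-0.173,-0.084],[-0.162,-0.182,-0.085],[-0.152,-0.191,-0.084],[-0.141,-0.198,-0.085],[-0.131,-0.206,-0.084]] 
D [[0.0,0.0,-0.45],[0.0,0.0,-0.45],[0.0,0.0,-0.45],[0.0,0.0,-0.45],[0.0,0.0,-0.449],[0.0,0.0,-0.45],[0.0,0.0,-0.449],[0.0,0.0,-0.45],[0.0,0.0,-0.449],[0.0,0.0,-0.45]] 
max [0.052 0.054]
```

Call:
apply_moves(translation=[[-0.2,-0.12,-0.084],[-0.2,-0.13,-0.084],[-0.19,-0.14,-0.084],[-0.185,-0.15,-0.084],[-0.18,-0.16,-0.084],[-0.17,-0.16,-0.084],[-0.16,-0.17,-0.084],[-0.15,-0.18,-0.084],[-0.14,-0.18,-0.084],[-0.13,-0.19,-0.084]], dr=[[0,0,-0.45],[0,0,-0.45],[0,0,-0.45],[0,0,-0.45],[0,0,-0.45],[0,0,-0.45],[0,0,-0.45],[0,0,-0.45],[0,0,-0.45],[0,0,-0.45]], fingers=[-1,-1,-1,-1,-1,-1,-1,-1,-1,-1], force=40)

```text
time_s: 1.85
tool_pos: [0.5455, 0.1688, 0.3996]
eef_rot: [-0.114, 3.139, 0.001]
wrist_force: [0.7, 0.6, 0.5]
finger_gap: 0.0851
finger_force: 0.0
```

Run:
```python
from h import *
s=arm.read_state(); print(s['tool_pos'],s['eef_rot'],s['joint_positions'])
c=imaging.get_calibration('wrist'); save('wrist','w1.png'); print(c)
for q in ['nest','head_grip','knob_grip','clamp','blank1','pad','tin']:
    print(q,[(np.round(w('wrist',d['point'],c),3).tolist(),round(d['p'],2)) for d in imaging.landmark_of(q,'wrist')[:6]])
```

```text
[0.54551806 0.16879307 0.39962888] [-1.13975429e-01  3.13886787e+00  6.19663331e-04] [-0.51387954  0.22223717  0.16298849  1.4734993  -0.03621533  1.44803993
  1.29296468]
{'fx': 277.5153218623673, 'fy': 277.5153218623673, 'cx': 316.44780347094866, 'cy': 199.24708526007893, 'R': array([[-7.13175390e-02,  9.97453172e-01,  9.88704034e-04],
       [ 9.60267085e-01,  6.83905474e-02,  2.70573204e-01],
       [ 2.69816483e-01,  2.02460350e-02, -9.62698896e-01]]), 't': array([-0.12954998, -0.61662343,  0.39029497])}
nest [([0.473, 0.121, 0.022], 0.91)]
head_grip [([0.575, 0.168, 0.173], 0.9)]
knob_grip [([0.475, 0.155, 0.214], 0.7), ([0.452, -0.205, -0.001], 0.37)]
clamp [([0.476, 0.125, 0.004], 0.69)]
blank1 [([0.451, -0.352, -0.001], 0.94), ([0.611, -0.361, -0.006], 0.61), ([0.464, -0.09, 0.001], 0.61), ([0.602, -0.22, 0.003], 0.6)]
pad [([0.448, -0.204, -0.004], 0.76)]
tin [([0.609, -0.078, -0.002], 0.91)]
```

View pics/w1.png

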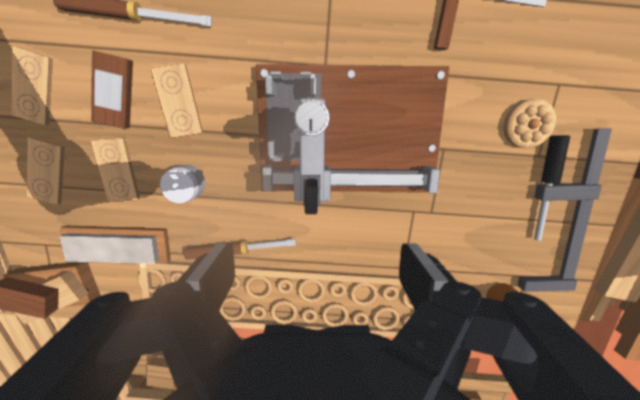

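The wrist picture shows the clamp board from (258,67) to (449,67). The knob is at (312,117) and the black grip block at (311,195). The pieces are on the left: blanks at (30,85), (176,100), (43,170) and (115,168), pad at (110,90). I'll crop to get corners.

Run:
```python
from h import *
im=cv2.imread('pics/w1.png')
a=cv2.resize(im[30:215,0:215],None,fx=3.2,fy=3.2,interpolation=cv2.INTER_CUBIC)
cv2.imwrite('pics/w1a.png',a)
b=cv2.resize(im[50:220,245:455],None,fx=3.5,fy=3.5,interpolation=cv2.INTER_CUBIC)
cv2.imwrite('pics/w1b.png',b)
```

```text
(no output)
```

View pics/w1a.png

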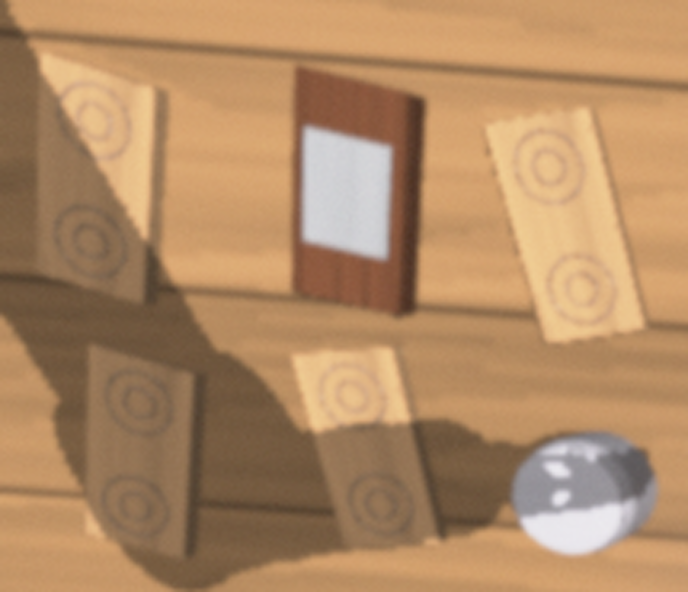

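View pics/w1b.png

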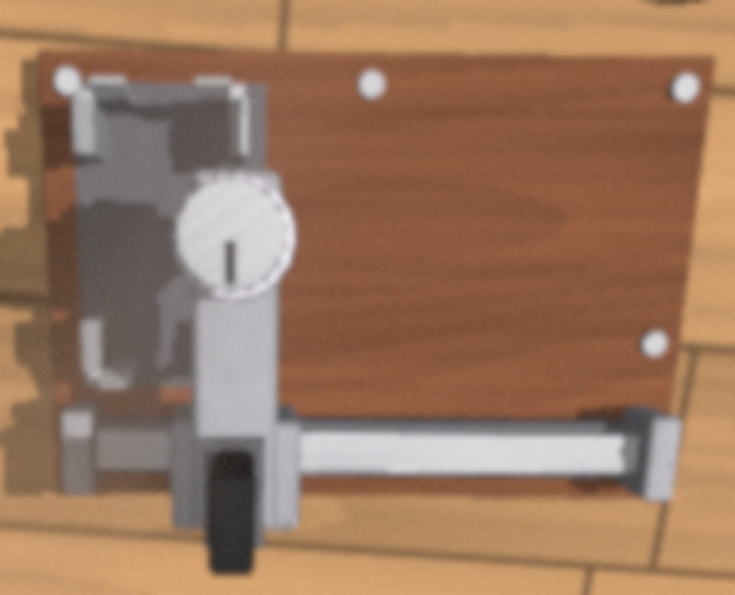

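```bash
cat > m.py <<'E'
from h import *
c={'fx':277.5153218623673,'fy':277.5153218623673,'cx':316.44780347094866,'cy':199.24708526007893,'R':[[-7.13175390e-02,9.97453172e-01,9.88704034e-04],[9.60267085e-01,6.83905474e-02,2.70573204e-01],[2.69816483e-01,2.02460350e-02,-9.62698896e-01]],'t':[-0.12954998,-0.61662343,0.39029497]}
def rect(n,P,z,s,ox,oy):
    Q=np.array([ray('wrist',(u+.5)/s-.5+ox,(v+.5)/s-.5+oy,z,c) for u,v in P])[:,:2]
    # P order: TL,TR,BR,BL ; long TL->BL
    l=(Q[3]+Q[2]-Q[0]-Q[1])/2; sh=(Q[1]+Q[2]-Q[0]-Q[3])/2
    print(n,'ctr',Q.mean(0).round(4),'len',np.linalg.norm(l).round(3),'wid',np.linalg.norm(sh).round(3),'ang long',np.degrees(np.arctan2(l[1],l[0])).round(1),'ang short-90',(np.degrees(np.arctan2(sh[1],sh[0]))-90).round(1)); return Q
rect('A',[(42,55),(155,88),(147,303),(36,275)],.01,3.2,0,30)
rect('B',[(92,347),(192,373),(185,556),(85,532)],.01,3.2,0,30)
rect('C',[(293,354),(393,347),(440,540),(345,548)],.01,3.2,0,30)
rect('D',[(487,124),(590,106),(647,326),(548,343)],.01,3.2,0,30)
rect('pad',[(297,68),(412,97),(402,313),(294,293)],.018,3.2,0,30)
Q=rect('board',[(38,50),(713,57),(668,495),(57,492)],.02,3.5,245,50)
L=np.array([(-.09,-.065),(-.09,.27),(.135,.27),(.135,-.065)])
A=L-L.mean(0);B=Q-Q.mean(0)
th=np.arctan2((A[:,0]*B[:,1]-A[:,1]*B[:,0]).sum(),(A*B).sum()); R=np.array([[np.cos(th),-np.sin(th)],[np.sin(th),np.cos(th)]])
o=Q.mean(0)-R@L.mean(0); print('clamp',o,np.degrees(th)); print(((L@R.T+o)-Q).round(4))
for tr in [.105,.125,.145]:
  for nm,p,z in [('hg',(.105,.16-tr),.193),('kn',(0,.16-tr),.232)]: print(tr,nm,(px('wrist',[*(R@p+o),z],c)-[245,50])*3.5)
E
python3 m.py
```

```text
A ctr [ 0.4554 -0.3524] len 0.119 wid 0.06 ang long -13.4 ang short-90 -11.2
B ctr [ 0.6093 -0.3579] len 0.118 wid 0.058 ang long -12.8 ang short-90 -11.1
C ctr [ 0.5966 -0.2188] len 0.118 wid 0.06 ang long 7.3 ang short-90 8.5
D ctr [ 0.4602 -0.0899] len 0.119 wid 0.059 ang long 12.6 ang short-90 13.2
pad ctr [ 0.4522 -0.2049] len 0.117 wid 0.06 ang long -9.1 ang short-90 -7.9
board ctr [0.4912 0.2267] len 0.223 wid 0.336 ang long 4.2 ang short-90 3.7
clamp [0.47561339 0.12289446] 3.83573856431494
[[-0.0002 -0.0006]
 [-0.002   0.0019]
 [ 0.001  -0.0025]
 [ 0.0011  0.0012]]
0.105 hg [287.00612426 527.75849878]
0.105 kn [296.82786921 233.76250361]
0.125 hg [233.61268287 527.54559333]
0.125 kn [231.61223783 233.4599877 ]
0.145 hg [180.20661229 527.33263752]
0.145 kn [166.37776458 233.1573844 ]
```

Run:
```python
from h import *
p,R=plan([.578,.1653,.153],93.8,7)
o=p+.126*np.array([-.0668,.9978,0]); print(o); plan(o,93.8,8,start=(p,R))
```

```text
T [[-0.024,-0.007,0.175],[-0.024,-0.007,0.175],[-0.024,-0.006,0.175],[-0.024,-0.007,0.175],[-0.024,-0.006,0.175],[-0.024,-0.006,0.175],[-0.025,-0.007,0.175],[0,0,0],[0,0,0],[0,0,0]] 
D [[0.0,-0.001,0.007],[0.0,-0.001,0.008],[0.0,-0.001,0.007],[0.001,-0.001,0.008],[0.0,-0.002,0.007],[0.001,-0.001,0.008],[0.0,-0.002,0.007],[0,0,0],[0,0,0],[0,0,0]] 
max [0.035 0.001]
[0.56966886 0.29101199 0.15300541]
T [[0.0,0.079,0.0],[0.0,0.079,0.0],[0.0,0.079,0.0],[0.0,0.079,0.0],[0.0,0.079,0.0],[0.0,0.078,0.0],[0.0,0.079,0.0],[0.0,0.078,0.0],[0,0,0],[0,0,0]] 
D [[0.0,0.0,0.0],[0.0,0.0,0.0],[0.0,0.0,0.0],[0.0,0.0,0.0],[0.0,0.0,0.0],[0.0,0.0,0.0],[0.0,0.0,0.0],[0.0,0.0,0.0],[0,0,0],[0,0,0]] 
max [0.016 0.   ]
```

Call:
apply_moves(translation=[[-0.024,-0.007,0.175],[-0.024,-0.007,0.175],[-0.024,-0.007,0.175],[-0.024,-0.007,0.175],[-0.024,-0.007,0.175],[-0.024,-0.007,0.175],[-0.024,-0.007,0.175],[0,0,0],[0,0,0],[0,0,0]], dr=[[0,0,0.007],[0,0,0.007],[0,0,0.007],[0,0,0.007],[0,0,0.007],[0,0,0.007],[0,0,0.007],[0,0,0],[0,0,0],[0,0,0]], fingers=[-1,-1,-1,-1,-1,-1,-1,-1,0.5,1], force=50)

```text
time_s: 3.25
tool_pos: [0.5798, 0.164, 0.1556]
eef_rot: [-0.102, 3.137, 0.002]
wrist_force: [0.7, -0.5, 0.8]
finger_gap: 0.0591
finger_force: 0.0
```

Call:
apply_moves(translation=[[0,0,0],[0,0,0],[0,0,0],[0,0,0],[0,0,0],[0,0,0],[0,0,0],[0,0,0],[0,0,0],[0,0,0]], dr=[[0,0,0],[0,0,0],[0,0,0],[0,0,0],[0,0,0],[0,0,0],[0,0,0],[0,0,0],[0,0,0],[0,0,0]], fingers=[1,1,1,1,1,1,1,1,1,1])

```text
time_s: 4.25
tool_pos: [0.5794, 0.1634, 0.1549]
eef_rot: [-0.101, 3.138, 0.002]
wrist_force: [-2.9, 0.7, 7.4]
finger_gap: 0.0173
finger_force: 49.6
```

Call:
apply_moves(translation=[[0,0.078,0],[0,0.078,0],[0,0.078,0],[0,0.078,0],[0,0.078,0],[0,0.078,0],[0,0.078,0],[0,0.078,0],[0,0,0],[0,0,0]], dr=[[0,0,0],[0,0,0],[0,0,0],[0,0,0],[0,0,0],[0,0,0],[0,0,0],[0,0,0],[0,0,0],[0,0,0]], fingers=[1,1,1,1,1,1,1,1,1,1])

```text
time_s: 5.25
tool_pos: [0.5715, 0.2887, 0.155]
eef_rot: [-0.102, 3.138, 0.003]
wrist_force: [-0.7, 1.7, 6.7]
finger_gap: 0.0175
finger_force: 52.0
```

Call:
apply_moves(translation=[[0,0.01,0],[0,0.01,0],[0,0.01,0],[0,0,0],[0,0,0],[0,0,0],[0,0,0],[0,0,0],[0,0,0],[0,0,0]], dr=[[0,0,0],[0,0,0],[0,0,0],[0,0,0],[0,0,0],[0,0,0],[0,0,0],[0,0,0],[0,0,0],[0,0,0]], fingers=[1,1,1,1,1,1,1,1,1,1])

```text
time_s: 6.25
tool_pos: [0.5715, 0.2887, 0.1549]
eef_rot: [0.095, -3.14, 0.007]
wrist_force: [-4.4, -13.2, 12.7]
finger_gap: 0.0175
finger_force: 52.7
```

Call:
apply_moves(translation=[[0,-0.01,0],[0,0,0],[0,0,0],[0,0,0],[0,0,-0.2],[0,0,-0.2],[0,0,-0.2],[0,0,-0.1],[0.1,-0.2,0],[0.1,-0.2,0]], dr=[[0,0,0],[0,0,0],[0,0,0],[0,0,0],[0,0,0],[0,0,0],[0,0,0],[0,0,0],[0,0,0],[0,0,0]], fingers=[-1,-1,-1,-1,-1,-1,-1,-1,-1,-1])

```text
time_s: 7.25
tool_pos: [0.5356, 0.2097, 0.2938]
eef_rot: [-0.106, 3.139, 0.001]
wrist_force: [0.6, -2.0, 0.1]
finger_gap: 0.0855
finger_force: 0.0
```

Call:
apply_moves(translation=[[0.1,-0.2,0],[0.1,-0.2,0],[0.1,0,0.05],[0.1,0,0.05],[0,0,0],[0,0,0],[0,0,0],[0,0,0],[0,0,0],[0,0,0]], dr=[[0,0,0],[0,0,0],[0,0,0],[0,0,0],[0,0,0],[0,0,0],[0,0,0],[0,0,0],[0,0,0],[0,0,0]], fingers=[-1,-1,-1,-1,-1,-1,-1,-1,-1,-1])

```text
time_s: 8.25
tool_pos: [0.4615, 0.1243, 0.2735]
eef_rot: [0.101, -3.14, 0.0]
wrist_force: [-0.4, -0.4, -0.9]
finger_gap: 0.0853
finger_force: 0.0
```

Run:
```python
from h import *
s=arm.read_state(); print(s['tool_pos'],s['eef_rot'])
c=imaging.get_calibration('wrist'); im=save('wrist','w2.png')
np.save('c2.npy',c,allow_pickle=True)
print('nest',[(np.round(w('wrist',d['point'],c),3).tolist(),round(d['p'],2)) for d in imaging.landmark_of('nest','wrist')[:6]])
print(px('wrist',[.4756,.1229,.02],c))
u,v=px('wrist',[.4756,.1229,.04],c).astype(int)
x0,y0=max(u-130,0),max(v-95,0); print(x0,y0)
cv2.imwrite('pics/w2a.png',cv2.resize(im[y0:y0+190,x0:x0+260,::-1],None,fx=3,fy=3,interpolation=cv2.INTER_CUBIC))
```

```text
[0.46153953 0.1242632  0.2734985 ] [ 1.01179436e-01 -3.13990309e+00  2.48206399e-04]
nest [([0.473, 0.121, 0.023], 0.93)]
[315.05316988 179.95723638]
184 87
```

View pics/w2a.png

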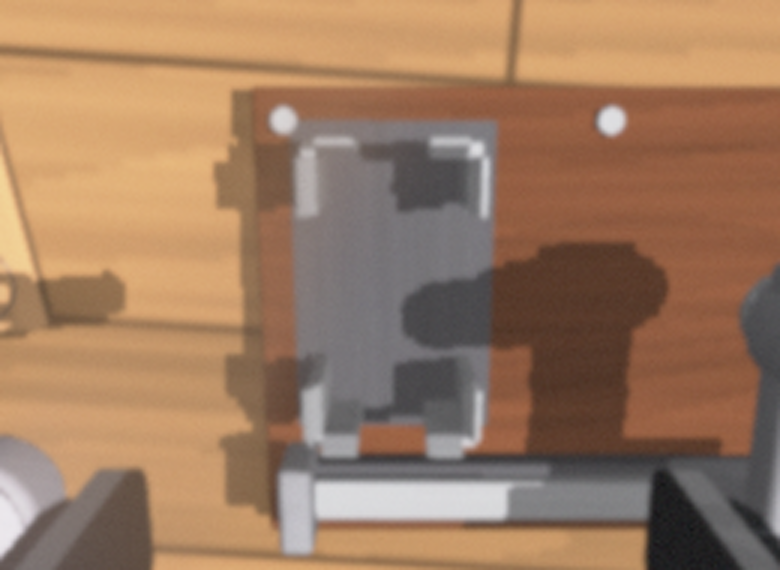

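Run:
```python
from h import *
c=np.load('c2.npy',allow_pickle=True).item()
f=lambda u,v,z: ray('wrist',(u+.5)/3-.5+184,(v+.5)/3-.5+87,z,c)[:2]
for z in (.066,.075):
  Q=np.array([f(302,140,z),f(487,140,z),f(481,443,z),f(307,441,z)]); print(z,Q.round(4).tolist(),Q.mean(0).round(4),'ang',np.degrees(np.arctan2(*(Q[3]+Q[2]-Q[0]-Q[1])[::-1])),np.degrees(np.arctan2(*(Q[1]+Q[2]-Q[0]-Q[3])[::-1]))-90, np.linalg.norm(Q[1]-Q[0]),np.linalg.norm(Q[3]-Q[0]))
# board left edge & top edge in clamp coordinates (expect y=-65, x=-90)
th=np.radians(3.84);R=np.array([[np.cos(th),-np.sin(th)],[np.sin(th),np.cos(th)]]);o=np.array([.4756,.1229])
for u,v in [(252,90),(260,270),(270,480),(500,88),(750,87)]: print((R.T@(f(u,v,.02)-o)*1000).round(1))
print('plate',[ (R.T@(f(u,v,.02)-o)*1000).round(1) for u,v in [(294,122),(497,122),(297,250),(494,250)]])
```

```text
0.066 [[0.4102, 0.0812], [0.4054, 0.1569], [0.5388, 0.1665], [0.5428, 0.0877]] [0.4743 0.1231] ang 3.455422929912586 3.251012476934932 0.07586409997894517 0.13281040716721965
0.075 [[0.4097, 0.0822], [0.4051, 0.1559], [0.5351, 0.1653], [0.539, 0.0885]] [0.4722 0.123 ] ang 3.455422929912576 3.2510124769349176 0.07391678799076706 0.1294013731431777
[-88.6 -64.5]
[ -5.1 -64.9]
[105.7 -65.1]
[-89.   48.8]
[-89.  162.8]
plate [array([-74.4, -45.8]), array([-74. ,  47.8]), array([-14.8, -46.6]), array([-14.4,  48.1])]
```

The crop shows the nest is clear, with posts from (302,140) to (481,443) and the head parked at the right. The board edges agree with the estimate to about 1 mm. On to blank D, the nearest one.

Run:
```python
from h import *
plan([.4602,-.0899,.08],102.9,8)
```

```text
T [[0.009,-0.133,0.121],[0.012,-0.133,0.121],[0.015,-0.133,0.121],[0.017,-0.133,0.121],[0.02,-0.132,0.121],[0.023,-0.132,0.121],[0.025,-0.132,0.121],[0.028,-0.131,0.121],[0,0,0],[0,0,0]] 
D [[-0.0,-0.0,-0.168],[-0.0,-0.0,-0.167],[-0.0,-0.0,-0.168],[-0.0,-0.0,-0.167],[-0.0,-0.0,-0.168],[-0.0,-0.0,-0.167],[-0.0,-0.001,-0.168],[-0.0,-0.0,-0.167],[0,0,0],[0,0,0]] 
max [0.036 0.02 ]
```

Call:
apply_moves(translation=[[0.009,-0.133,0.121],[0.012,-0.133,0.121],[0.015,-0.133,0.121],[0.017,-0.133,0.121],[0.02,-0.132,0.121],[0.023,-0.132,0.121],[0.025,-0.132,0.121],[0.028,-0.131,0.121],[0,0,0],[0,0,0]], dr=[[0,0,-0.168],[0,0,-0.168],[0,0,-0.168],[0,0,-0.168],[0,0,-0.168],[0,0,-0.168],[0,0,-0.168],[0,0,-0.168],[0,0,0],[0,0,0]], fingers=[-1,-1,-1,-1,-1,-1,-1,-1,-1,-1])

```text
time_s: 9.35
tool_pos: [0.4599, -0.0904, 0.0796]
eef_rot: [0.35, -3.121, -0.0]
wrist_force: [-0.0, -0.7, 0.7]
finger_gap: 0.0853
finger_force: 0.0
```

Run:
```python
from h import *
c=imaging.get_calibration('wrist'); save('wrist','w3.png')
print('blank',[(np.round(w('wrist',d['point'],c),3).tolist(),round(d['p'],2)) for d in imaging.landmark_of('blank1','wrist')[:6]])
p,R=plan([.4602,-.0899,-.003],102.9,5)
```

```text
blank [([0.462, -0.089, 0.002], 0.89)]
T [[0.001,-0.001,0.084],[0.001,-0.001,0.083],[0.001,-0.0,0.084],[0.001,-0.001,0.083],[0.0,-0.0,0.084],[0,0,0],[0,0,0],[0,0,0],[0,0,0],[0,0,0]] 
D [[0.0,0.002,0.002],[0.0,0.002,0.002],[0.001,0.002,0.002],[0.0,0.001,0.002],[0.001,0.002,0.001],[0,0,0],[0,0,0],[0,0,0],[0,0,0],[0,0,0]] 
max [0.017 0.   ]
```

View pics/w3.png

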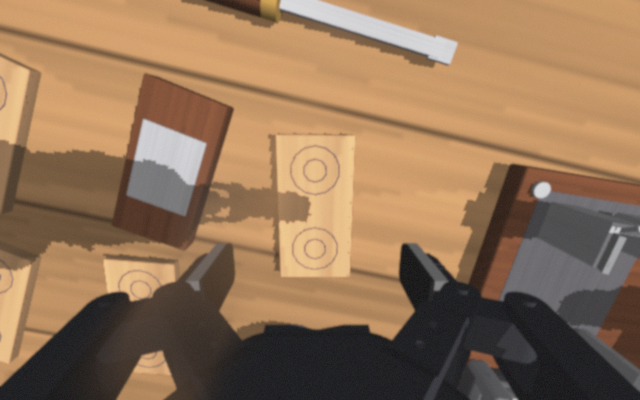

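Blank D lies aligned between the fingers, with corners (275,135), (355,136), (351,277) and (281,277).

Run:
```python
from h import *
c=imaging.get_calibration('wrist')
Q=np.array([ray('wrist',u,v,.01,c)[:2] for u,v in [(275,135),(355,136),(351,277),(281,277)]])
print(Q.mean(0),Q, np.degrees(np.arctan2(*(Q[3]+Q[2]-Q[0]-Q[1])[::-1])))
```

```text
[ 0.46308115 -0.08970523] [[ 0.41110069 -0.13276929]
 [ 0.39841069 -0.07405202]
 [ 0.5146424  -0.04638751]
 [ 0.52817081 -0.10561211]] 13.223564701207998
```

Call:
apply_moves(translation=[[0.001,0,0.083],[0.001,0,0.083],[0.001,0,0.083],[0.001,0,0.083],[0,0,0.083],[0,0,0],[0,0,0],[0,0,0],[0,0,0],[0,0,0]], dr=[[0,0,0],[0,0,0],[0,0,0],[0,0,0],[0,0,0],[0,0,0],[0,0,0],[0,0,0],[0,0,0],[0,0,0]], fingers=[-1,-1,-1,-1,-1,0,1,1,1,1], force=40)

```text
time_s: 10.45
tool_pos: [0.4603, -0.0899, -0.002]
eef_rot: [-0.354, 3.12, 0.0]
wrist_force: [-1.1, 1.8, 8.1]
finger_gap: 0.0588
finger_force: 43.7
```

Run:
```python
from h import *
s=arm.read_state()
p,R=plan([.4603,-.0899,.12],None,3)
plan([.4745,.1228,.12],93.7,6,start=(p,R))
```

```text
T [[-0.0,-0.0,-0.203],[-0.0,-0.0,-0.204],[-0.001,-0.0,-0.203],[0,0,0],[0,0,0],[0,0,0],[0,0,0],[0,0,0],[0,0,0],[0,0,0]] 
D [[-0.0,0.005,0.0],[-0.001,0.006,0.0],[-0.0,0.005,0.0],[0,0,0],[0,0,0],[0,0,0],[0,0,0],[0,0,0],[0,0,0],[0,0,0]] 
max [0.041 0.001]
T [[-0.051,0.17,-0.0],[-0.047,0.171,-0.0],[-0.042,0.173,-0.0],[-0.037,0.174,-0.0],[-0.033,0.174,-0.0],[-0.028,0.176,-0.0],[0,0,0],[0,0,0],[0,0,0],[0,0,0]] 
D [[-0.0,0.0,0.224],[-0.0,0.0,0.224],[-0.0,0.0,0.224],[-0.0,0.0,0.224],[-0.0,0.0,0.224],[-0.0,0.0,0.224],[0,0,0],[0,0,0],[0,0,0],[0,0,0]] 
max [0.036 0.027]
```

Call:
apply_moves(translation=[[0,0,-0.203],[0,0,-0.203],[0,0,-0.203],[-0.051,0.17,0],[-0.047,0.171,0],[-0.042,0.173,0],[-0.037,0.174,0],[-0.033,0.174,0],[-0.028,0.176,0],[0,0,0]], dr=[[0,0.005,0],[0,0.005,0],[0,0.005,0],[0,0,0.224],[0,0,0.224],[0,0,0.224],[0,0,0.224],[0,0,0.224],[0,0,0.224],[0,0,0]], fingers=[1,1,1,1,1,1,1,1,1,1])

```text
time_s: 11.45
tool_pos: [0.4738, 0.1282, 0.119]
eef_rot: [0.111, -3.139, -0.003]
wrist_force: [0.2, 0.1, -0.4]
finger_gap: 0.0586
finger_force: 43.7
```

Run:
```python
from h import *
c=imaging.get_calibration('wrist'); im=save('wrist','w4.png'); np.save('c4.npy',c,allow_pickle=True)
s=arm.read_state(); print(s['tool_pos'],s['finger_gap'])
plan([.4745,.1228,.0175],93.7,8)
```

```text
[0.47366098 0.1252533  0.11886731] 0.05900110787888859
T [[-0.0,-0.002,0.063],[-0.001,-0.002,0.063],[-0.0,-0.001,0.063],[-0.001,-0.002,0.064],[-0.0,-0.001,0.063],[-0.001,-0.002,0.064],[-0.0,-0.001,0.063],[-0.001,-0.002,0.064],[0,0,0],[0,0,0]] 
D [[0.0,-0.001,0.005],[0.001,-0.001,0.005],[0.0,-0.001,0.005],[0.001,-0.002,0.004],[0.0,-0.001,0.005],[0.001,-0.002,0.004],[0.0,-0.001,0.005],[0.001,-0.002,0.004],[0,0,0],[0,0,0]] 
max [0.013 0.001]
```

View pics/w4.png

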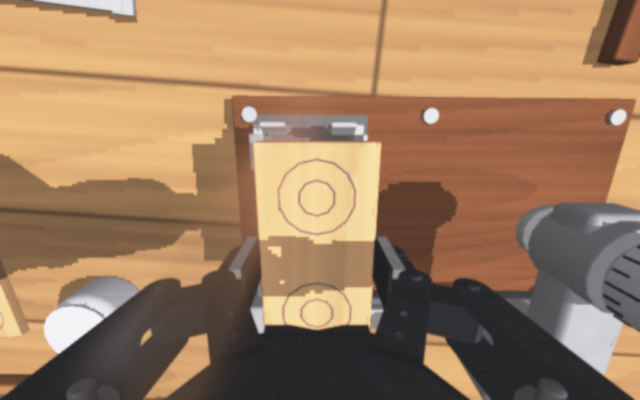

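The blank is held square over the nest, with its near edge at (254,142)–(380,142). I'll work out the offset of the blank in the grip.

Run:
```python
from h import *
c=np.load('c4.npy',allow_pickle=True).item()
a=ray('wrist',254,142,.131,c);b=ray('wrist',380,142,.131,c); m=(a+b)/2
o=-np.array(c['R']).T@c['t']; tcp=o[:2]+.068*np.array([.9979,.0645])
print(a,b,np.linalg.norm(a-b),m,'tcp',tcp,'near end dist',(tcp-m[:2])@np.array([.9979,.0645]))
# rim of posts at near side, outer row v~124 (z .075) 
for u,v in [(258,126),(366,124)]: print(ray('wrist',u,v,.075,c))
print(arm.read_state()['tool_pos'])
plan([.4745,.1228,.0175],93.7,8)
```

```text
[0.41713617 0.0948604  0.131     ] [0.41310384 0.1531915  0.131     ] 0.05847031012222381 [0.41512001 0.12402595 0.131     ] tcp [0.47393759 0.12717129] near end dist 0.058896937123802416
[0.41141873 0.08544952 0.075     ]
[0.40529911 0.15556643 0.075     ]
[0.47366098 0.1252533  0.11886731]
T [[-0.0,-0.002,0.063],[-0.001,-0.002,0.063],[-0.0,-0.001,0.063],[-0.001,-0.002,0.064],[-0.0,-0.001,0.063],[-0.001,-0.002,0.064],[-0.0,-0.001,0.063],[-0.001,-0.002,0.064],[0,0,0],[0,0,0]] 
D [[0.0,-0.001,0.005],[0.001,-0.001,0.005],[0.0,-0.001,0.005],[0.001,-0.002,0.004],[0.0,-0.001,0.005],[0.001,-0.002,0.004],[0.0,-0.001,0.005],[0.001,-0.002,0.004],[0,0,0],[0,0,0]] 
max [0.013 0.001]
```

Call:
apply_moves(translation=[[0,0,0.06],[0,0,0.06],[0,0,0],[0,0,0],[0,0,0],[0,0,0],[0,0,0],[0,0,0],[0,0,0],[0,0,0]], dr=[[0,0,0],[0,0,0],[0,0,0],[0,0,0],[0,0,0],[0,0,0],[0,0,0],[0,0,0],[0,0,0],[0,0,0]], fingers=[1,1,1,1,1,1,1,1,1,1])

```text
time_s: 12.5
tool_pos: [0.4738, 0.1227, 0.0947]
eef_rot: [0.101, -3.138, 0.0]
wrist_force: [-1.1, 1.2, 0.6]
finger_gap: 0.0587
finger_force: 43.7
```

Run:
```python
from h import *
plan([.4745,.1228,.0175],93.7,8)
```

```text
T [[-0.001,0.0,0.048],[-0.0,0.0,0.048],[-0.001,0.0,0.048],[-0.0,0.0,0.048],[-0.0,0.0,0.049],[-0.001,0.0,0.048],[-0.0,0.0,0.049],[-0.001,0.0,0.048],[0,0,0],[0,0,0]] 
D [[-0.0,-0.002,-0.0],[-0.0,-0.002,-0.0],[-0.0,-0.002,-0.0],[-0.0,-0.001,-0.0],[-0.0,-0.002,-0.0],[-0.001,-0.001,-0.001],[-0.0,-0.002,-0.0],[-0.001,-0.001,-0.001],[0,0,0],[0,0,0]] 
max [0.01 0.  ]
```

Call:
apply_moves(translation=[[-0.001,0,0.048],[0,0,0.048],[-0.001,0,0.048],[0,0,0.048],[0,0,0.048],[-0.001,0,0.048],[0,0,0.048],[0,0,0.04],[0,0,0],[0,0,0]], dr=[[0,0,0],[0,0,0],[0,0,0],[0,0,0],[0,0,0],[0,0,0],[0,0,0],[0,0,0],[0,0,0],[0,0,0]], fingers=[1,1,1,1,1,1,1,1,1,1])

```text
time_s: 13.5
tool_pos: [0.4742, 0.1226, 0.0192]
eef_rot: [0.101, -3.138, 0.001]
wrist_force: [-0.2, -0.8, -1.0]
finger_gap: 0.0587
finger_force: 44.6
```

Call:
apply_moves(translation=[[0,0,0.01],[0,0,0],[0,0,0],[0,0,0],[0,0,0],[0,0,0],[0,0,-0.1],[0,0,-0.2],[0,0,-0.2],[0,0,-0.2]], dr=[[0,0,0],[0,0,0],[0,0,0],[0,0,0],[0,0,0],[0,0,0],[0,0,0],[0,0,0],[0,0,0],[0,0,0]], fingers=[1,1,1,-1,-1,-1,-1,-1,-1,-1])

```text
time_s: 14.5
tool_pos: [0.4741, 0.1224, 0.1588]
eef_rot: [0.101, -3.138, 0.001]
wrist_force: [0.9, 0.8, -0.5]
finger_gap: 0.0857
finger_force: 0.0
```

Run:
```python
from h import *
c=imaging.get_calibration('wrist'); im=save('wrist','w5.png'); np.save('c5.npy',c,allow_pickle=True)
print(arm.read_state()['tool_pos'],px('wrist',[.4756,.1229,.03],c))
print('blank',[(np.round(w('wrist',d['point'],c),3).tolist(),round(d['p'],2)) for d in imaging.landmark_of('blank1','wrist')[:6]])
save('side','s5.png')
for q in ['blank1','pad']:print(q,[(np.round(w('side',d['point']),3).tolist(),round(d['p'],2)) for d in imaging.landmark_of(q,'side')[:6]])
# next target: C
p,R=plan([.59,-.16,.20],98.5,10)
```

```text
[0.47740583 0.12322575 0.16482416] [317.08847335 193.20345557]
blank [([0.599, -0.22, 0.001], 0.85), ([0.476, 0.124, 0.021], 0.59)]
blank1 [([0.61, -0.36, 0.003], 0.96), ([0.478, 0.124, 0.019], 0.74), ([0.454, -0.353, -0.001], 0.67), ([0.473, 0.122, 0.019], 0.61), ([0.595, -0.22, -0.0], 0.56)]
pad []
T [[-0.049,-0.145,-0.022],[-0.047,-0.145,-0.021],[-0.046,-0.146,-0.021],[-0.045,-0.146,-0.022],[-0.044,-0.146,-0.021],[-0.043,-0.147,-0.022],[-0.041,-0.147,-0.021],[-0.04,-0.147,-0.022],[-0.039,-0.148,-0.021],[-0.038,-0.148,-0.022]] 
D [[0.0,-0.002,-0.07],[0.0,-0.001,-0.07],[0.0,-0.002,-0.07],[0.0,-0.001,-0.07],[0.0,-0.002,-0.07],[0.0,-0.001,-0.07],[0.0,-0.002,-0.069],[0.0,-0.001,-0.07],[0.0,-0.002,-0.069],[0.0,-0.001,-0.07]] 
max [0.031 0.008]
```

View pics/w5.png

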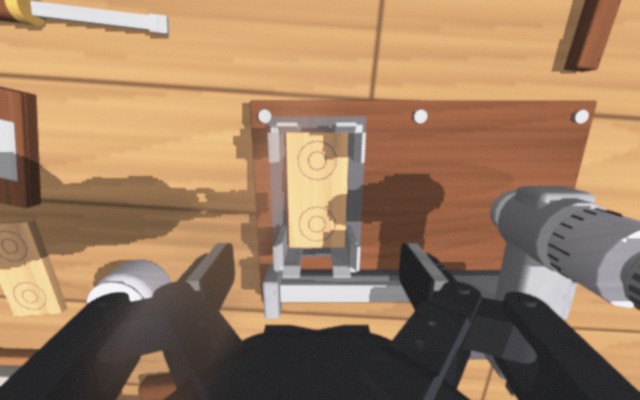

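The blank sits flat in the nest, at (287,133)–(348,248). Next is blank C.

Run:
```python
from h import *
p,R=plan([.5975,-.219,.09],98.0,9)
```

```text
T [[-0.056,-0.194,0.037],[-0.055,-0.194,0.037],[-0.053,-0.195,0.037],[-0.051,-0.195,0.037],[-0.05,-0.196,0.037],[-0.048,-0.196,0.038],[-0.046,-0.196,0.037],[-0.045,-0.197,0.038],[-0.043,-0.197,0.037],[0,0,0]] 
D [[0.0,-0.002,-0.069],[0.0,-0.002,-0.07],[0.0,-0.002,-0.069],[0.0,-0.002,-0.07],[0.0,-0.001,-0.069],[0.0,-0.002,-0.07],[0.0,-0.001,-0.069],[0.0,-0.002,-0.07],[0.0,-0.001,-0.069],[0,0,0]] 
max [0.041 0.008]
```

Call:
apply_moves(translation=[[-0.056,-0.194,0.037],[-0.055,-0.194,0.037],[-0.053,-0.195,0.037],[-0.051,-0.195,0.037],[-0.05,-0.196,0.037],[-0.048,-0.196,0.037],[-0.046,-0.196,0.037],[-0.045,-0.197,0.037],[-0.043,-0.197,0.037],[0,0,0]], dr=[[0,-0.002,-0.07],[0,-0.002,-0.07],[0,-0.002,-0.07],[0,-0.002,-0.07],[0,-0.002,-0.07],[0,-0.002,-0.07],[0,-0.002,-0.07],[0,-0.002,-0.07],[0,-0.002,-0.07],[0,0,0]], fingers=[-1,-1,-1,-1,-1,-1,-1,-1,-1,-1])

```text
time_s: 15.75
tool_pos: [0.5961, -0.2258, 0.0877]
eef_rot: [0.209, -3.131, 0.005]
wrist_force: [0.2, 0.1, -0.7]
finger_gap: 0.085
finger_force: 0.0
```

```bash
cat >> h.py <<'E'
def near(cam='wrist',q='blank1'):
    c=imaging.get_calibration(cam); imaging.grab_frame(cam)
    print(q,[(np.round(w(cam,d['point'],c),4).tolist(),round(d['p'],2)) for d in imaging.landmark_of(q,cam)[:6]])
def blob(z,u0=200,u1=440,v0=40,v1=340,fn=None,seed=None):
    """rectangle of the pale piece near seed px, by region growing; prints world centre, size, angle at height z"""
    c=imaging.get_calibration('wrist'); im=imaging.grab_frame('wrist'); 
    if fn: cv2.imwrite('pics/'+fn,im[:,:,::-1])
    return c,im
E
python3 - <<'E'
from h import *
imaging.grab_frame('wrist');imaging.grab_frame('wrist')
near(); print(arm.read_state()['tool_pos'],arm.read_state()['eef_rot'])
p,R=plan([.5975,-.219,-.003],98,6)
E
```

```text
blank1 [([0.6024, -0.2228, -0.0015], 0.58), ([0.6095, -0.3607, -0.0052], 0.55)]
[ 0.59707141 -0.21743541  0.08950294] [ 2.20873502e-01 -3.13205665e+00 -2.19473974e-03]
T [[-0.0,-0.001,0.077],[-0.0,-0.002,0.077],[-0.0,-0.001,0.077],[-0.001,-0.002,0.077],[-0.0,-0.001,0.077],[-0.0,-0.001,0.078],[0,0,0],[0,0,0],[0,0,0],[0,0,0]] 
D [[0.002,-0.002,0.002],[0.002,-0.002,0.002],[0.002,-0.002,0.001],[0.002,-0.003,0.002],[0.002,-0.002,0.001],[0.003,-0.003,0.002],[0,0,0],[0,0,0],[0,0,0],[0,0,0]] 
max [0.016 0.001]
```

Call:
apply_moves(translation=[[-0.001,-0.001,0.077],[-0.001,-0.001,0.077],[-0.001,-0.001,0.077],[-0.001,-0.001,0.077],[-0.001,-0.001,0.077],[-0.001,-0.001,0.077],[0,0,0],[0,0,0],[0,0,0],[0,0,0]], dr=[[0,0,0],[0,0,0],[0,0,0],[0,0,0],[0,0,0],[0,0,0],[0,0,0],[0,0,0],[0,0,0],[0,0,0]], fingers=[-1,-1,-1,-1,-1,-1,0,1,1,1])

```text
time_s: 16.95
tool_pos: [0.5998, -0.2203, -0.0007]
eef_rot: [-0.219, 3.132, -0.001]
wrist_force: [0.3, 1.1, 0.1]
finger_gap: 0.0585
finger_force: 43.5
```

Run:
```python
from h import *
s=arm.read_state(); print(s['finger_gap'],s['finger_force'],s['tool_pos'])
q=s['tool_pos'].copy(); q[2]=.135
p,R=plan(q,98,4)
plan([.4742,.1226,.125],93.7,10,start=(p,R))
```

```text
0.05845340261035917 43.542280197143555 [ 0.59978731 -0.22026222 -0.00073915]
T [[-0.0,-0.0,-0.17],[-0.0,-0.0,-0.17],[-0.0,-0.0,-0.169],[-0.001,-0.0,-0.17],[0,0,0],[0,0,0],[0,0,0],[0,0,0],[0,0,0],[0,0,0]] 
D [[-0.002,0.004,0.001],[-0.001,0.003,0.0],[-0.002,0.004,0.001],[-0.001,0.003,0.0],[0,0,0],[0,0,0],[0,0,0],[0,0,0],[0,0,0],[0,0,0]] 
max [0.034 0.001]
T [[0.038,0.178,0.005],[0.04,0.178,0.005],[0.041,0.178,0.005],[0.042,0.178,0.005],[0.044,0.177,0.005],[0.045,0.177,0.005],[0.046,0.177,0.005],[0.048,0.176,0.005],[0.049,0.176,0.005],[0.05,0.175,0.005]] 
D [[-0.0,0.0,0.063],[-0.0,0.0,0.062],[-0.0,0.0,0.063],[-0.0,0.0,0.062],[-0.0,0.0,0.063],[-0.0,0.0,0.062],[-0.0,0.0,0.063],[-0.0,0.0,0.062],[-0.0,0.0,0.063],[-0.0,0.0,0.062]] 
max [0.037 0.008]
```

Call:
apply_moves(translation=[[0,0,-0.17],[0,0,-0.17],[0,0,-0.17],[0,0,-0.17],[0.038,0.178,0.005],[0.04,0.178,0.005],[0.041,0.178,0.005],[0.042,0.178,0.005],[0.044,0.177,0.005],[0.045,0.177,0.005]], dr=[[0,0.003,0],[0,0.003,0],[0,0.003,0],[0,0.003,0],[0,0,0.063],[0,0,0.063],[0,0,0.063],[0,0,0.063],[0,0,0.063],[0,0,0.063]], fingers=[1,1,1,1,1,1,1,1,1,1])

```text
time_s: 17.95
tool_pos: [0.5234, -0.0131, 0.1291]
eef_rot: [-0.148, 3.138, -0.0]
wrist_force: [0.5, 0.9, -1.2]
finger_gap: 0.0587
finger_force: 43.6
```

Call:
apply_moves(translation=[[0.046,0.177,0.005],[0.048,0.176,0.005],[0.049,0.176,0.005],[0.05,0.175,0.005],[0,0,0],[0,0,0],[0,0,0],[0,0,0],[0,0,0],[0,0,0]], dr=[[0,0,0.063],[0,0,0.063],[0,0,0.063],[0,0,0.063],[0,0,0],[0,0,0],[0,0,0],[0,0,0],[0,0,0],[0,0,0]], fingers=[1,1,1,1,1,1,1,1,1,1])

```text
time_s: 18.95
tool_pos: [0.4739, 0.122, 0.1245]
eef_rot: [0.099, -3.139, 0.001]
wrist_force: [-0.3, -0.4, -0.3]
finger_gap: 0.0589
finger_force: 43.6
```

```bash
cat >> h.py <<'E'
def held(zt,x0=.071):
    """near edge of a held pale blank in the wrist picture -> distance TCP to near end; zt = top height above TCP"""
    c=imaging.get_calibration('wrist'); s=arm.read_state(); im=imaging.grab_frame('wrist').astype(int)
    z=s['tool_pos'][2]+zt; M=Ro.from_rotvec(s['eef_rot']).as_matrix(); tx=M[:,0]; ty=M[:,1]; out=[]
    g=im.sum(2)
    for k in np.arange(-.02,.0201,.004):
        d=np.arange(.045,.08,.00025); P=[px('wrist',[*(s['tool_pos'][:2]+tx[:2]*a+ty[:2]*k),z],c) for a in d]
        v=cv2.remap(g.astype(np.float32),np.float32(P)[:,0][None],np.float32(P)[:,1][None],1)[0]
        dv=cv2.blur(v[:,None],(1,7))[:,0]; gr=dv[8:]-dv[:-8]; i=np.argmin(gr); out.append(d[i+4])
    print('near edge',np.round(np.array(out)*1000,1),'tcp',s['tool_pos'])
E
python3 - <<'E'
from h import *
held(.0107)
save('wrist','w6.png')
plan([.4742,.1226,.0305],93.7,9)
E
```

```text
near edge [67.8 67.8 67.8 62.8 60.5 60.5 60.5 60.5 67.8 67.8 60.3] tcp [0.47389818 0.12201738 0.12447071]
T [[-0.0,0.0,0.052],[-0.0,0.0,0.052],[-0.0,0.0,0.052],[-0.0,0.0,0.052],[-0.0,0.0,0.052],[-0.001,0.0,0.052],[-0.0,0.0,0.053],[-0.001,0.001,0.052],[-0.0,0.0,0.053],[0,0,0]] 
D [[-0.0,-0.001,-0.001],[-0.0,-0.001,-0.001],[-0.0,-0.001,-0.001],[-0.0,-0.001,-0.001],[-0.001,-0.001,-0.001],[-0.0,-0.001,-0.001],[-0.001,-0.001,-0.001],[-0.0,-0.001,-0.001],[-0.001,-0.001,-0.0],[0,0,0]] 
max [0.011 0.   ]
```

Call:
apply_moves(translation=[[-0.004,0.001,0.052],[-0.004,0.001,0.052],[0,0,0.052],[0,0,0.052],[0,0,0.052],[0,0,0.052],[0,0,0.052],[0,0,0.052],[0,0,0.052],[0,0,0]], dr=[[0,0,0],[0,0,0],[0,0,0],[0,0,0],[0,0,0],[0,0,0],[0,0,0],[0,0,0],[0,0,0],[0,0,0]], fingers=[1,1,1,1,1,1,1,1,1,1])

```text
time_s: 20.05
tool_pos: [0.475, 0.1231, 0.0296]
eef_rot: [0.101, -3.138, 0.001]
wrist_force: [1.0, -0.6, -0.3]
finger_gap: 0.0588
finger_force: 43.5
```

Call:
apply_moves(translation=[[0,0,0.005],[0,0,0],[0,0,0],[0,0,0],[0,0,0],[0,0,0],[0,0,-0.1],[0,0,-0.2],[0,0,-0.2],[0,0,-0.2]], dr=[[0,0,0],[0,0,0],[0,0,0],[0,0,0],[0,0,0],[0,0,0],[0,0,0],[0,0,0],[0,0,0],[0,0,0]], fingers=[1,1,1,-1,-1,-1,-1,-1,-1,-1])

```text
time_s: 21.05
tool_pos: [0.475, 0.123, 0.1714]
eef_rot: [0.101, -3.139, 0.001]
wrist_force: [0.5, 1.5, -1.2]
finger_gap: 0.0852
finger_force: 0.0
```

Run:
```python
from h import *
imaging.grab_frame('wrist');save('wrist','w7.png'); near(); near(q='pad')
near('side'); near('side','pad'); near('scene','pad')
near('scene','mallet')
s=arm.read_state(); print(s['tool_pos'])
p,R=plan([.6095,-.358,.12],78.2,10)
```

```text
blank1 [([0.4785, 0.1221, 0.0303], 0.65)]
pad [([0.4481, -0.2069, 0.0004], 0.71)]
blank1 [([0.4564, -0.3526, -0.0008], 0.94), ([0.6097, -0.3623, 0.0016], 0.68), ([0.4716, 0.1216, 0.0291], 0.53), ([0.4751, 0.121, 0.0188], 0.39)]
pad [([0.4544, -0.2119, -0.0018], 0.61)]
pad [([0.4483, -0.2056, -0.0002], 0.75), ([0.5677, 0.2891, 0.1667], 0.73)]
mallet [([0.4657, 0.2795, 0.2072], 0.56)]
[0.47514969 0.12314608 0.16943507]
T [[-0.052,-0.244,0.025],[-0.058,-0.243,0.025],[-0.065,-0.241,0.025],[-0.071,-0.239,0.025],[-0.078,-0.238,0.025],[-0.084,-0.235,0.024],[-0.09,-0.233,0.025],[-0.097,-0.23,0.024],[-0.103,-0.228,0.025],[-0.108,-0.225,0.024]] 
D [[-0.001,-0.001,0.225],[-0.001,-0.001,0.225],[-0.001,-0.001,0.225],[-0.001,-0.002,0.225],[-0.001,-0.001,0.225],[-0.001,-0.002,0.225],[-0.0,-0.002,0.225],[-0.001,-0.001,0.226],[-0.0,-0.002,0.225],[-0.001,-0.001,0.226]] 
max [0.05  0.027]
```

Call:
apply_moves(translation=[[-0.052,-0.244,0.025],[-0.058,-0.243,0.025],[-0.065,-0.241,0.025],[-0.071,-0.239,0.025],[-0.078,-0.238,0.025],[-0.084,-0.235,0.025],[-0.09,-0.233,0.025],[-0.097,-0.23,0.025],[-0.103,-0.228,0.025],[-0.108,-0.225,0.025]], dr=[[0,0,0.225],[0,0,0.225],[0,0,0.225],[0,0,0.225],[0,0,0.225],[0,0,0.225],[0,0,0.225],[0,0,0.225],[0,0,0.225],[0,0,0.225]], fingers=[-1,-1,-1,-1,-1,-1,-1,-1,-1,-1])

```text
time_s: 22.75
tool_pos: [0.6094, -0.3577, 0.1194]
eef_rot: [-0.323, -3.124, 0.0]
wrist_force: [1.4, -0.5, -0.0]
finger_gap: 0.0852
finger_force: 0.0
```

Run:
```python
from h import *
for i in range(4): imaging.grab_frame('wrist')
near(); save('wrist','w8.png'); np.save('c8.npy',imaging.get_calibration('wrist'),allow_pickle=True)
s=arm.read_state(); print(s['tool_pos'],s['joint_velocities'].round(3))
p,R=plan([.6095,-.3585,-.003],78.2,7)
```

```text
blank1 [([0.4487, -0.3531, 0.0006], 0.91), ([0.6066, -0.3584, -0.0014], 0.61)]
[ 0.6095429  -0.35405298  0.12000714] [-0.008 -0.012  0.     0.001  0.002 -0.     0.   ]
T [[-0.001,-0.003,0.088],[-0.001,-0.003,0.088],[-0.001,-0.003,0.088],[-0.0,-0.003,0.088],[-0.001,-0.003,0.088],[-0.0,-0.004,0.088],[-0.001,-0.003,0.087],[0,0,0],[0,0,0],[0,0,0]] 
D [[0.001,-0.001,0.003],[0.001,-0.001,0.003],[0.001,-0.001,0.003],[0.001,-0.002,0.002],[0.001,-0.001,0.003],[0.0,-0.002,0.002],[0.001,-0.001,0.003],[0,0,0],[0,0,0],[0,0,0]] 
max [0.018 0.   ]
```

View pics/w8.png

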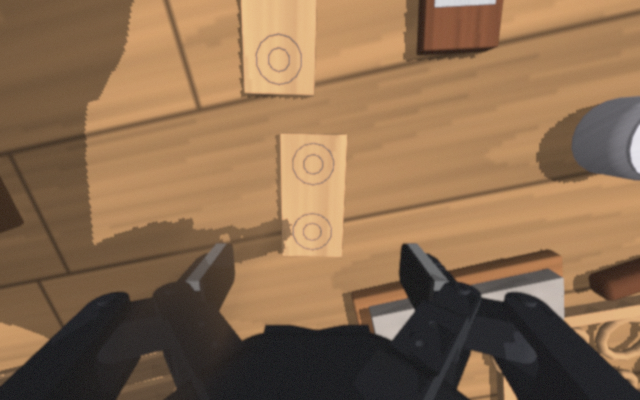

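Blank B is between the fingers, with corners (281,134), (347,135), (341,256) and (284,256). The stone lies farther out, with its near left corner at (350,293).

Run:
```python
from h import *
c=np.load('c8.npy',allow_pickle=True).item()
Q=np.array([ray('wrist',u,v,.01,c)[:2] for u,v in [(281,134),(347,135),(341,256),(284,256)]])
print(Q.mean(0),np.degrees(np.arctan2(*(Q[3]+Q[2]-Q[0]-Q[1])[::-1])),np.linalg.norm(Q[0]-Q[3]))
print([ray('wrist',u,v,z,c).round(3) for u,v,z in [(350,293,.02),(560,255,.02),(372,308,.036)]])
s=arm.read_state();M=Ro.from_rotvec(s['eef_rot']).as_matrix();print(s['tool_pos']+M[:,1]*.05+M[:,0]*-.011)
```

```text
[ 0.61134413 -0.35763316] -12.607653908070695 0.1193789368683872
[array([ 0.712, -0.341,  0.02 ]), array([ 0.712, -0.135,  0.02 ]), array([ 0.721, -0.323,  0.036])]
[ 0.63043016 -0.30731197  0.12002988]
```

Call:
apply_moves(translation=[[-0.001,-0.003,0.088],[-0.001,-0.003,0.088],[-0.001,-0.003,0.088],[-0.001,-0.003,0.088],[-0.001,-0.003,0.088],[-0.001,-0.003,0.088],[0,-0.003,0.088],[0,0,0],[0,0,0],[0,0,0]], dr=[[0,0,0],[0,0,0],[0,0,0],[0,0,0],[0,0,0],[0,0,0],[0,0,0],[0,0,0],[0,0,0],[0,0,0]], fingers=[-1,-1,-1,-1,-1,-1,-1,0,1,1])

```text
time_s: 24.1
tool_pos: [0.6099, -0.3609, -0.0021]
eef_rot: [0.323, 3.124, -0.002]
wrist_force: [0.4, 0.5, -0.2]
finger_gap: 0.0589
finger_force: 44.5
```

Run:
```python
from h import *
imaging.grab_frame('wrist');imaging.grab_frame('wrist');imaging.grab_frame('wrist')
s=arm.read_state(); print(s['finger_gap'],s['finger_force'],s['tool_pos'])
q=s['tool_pos'].copy(); q[2]=.14
p,R=plan(q,None,4)
p,R=plan([.53,-.09,.14],86,6,start=(p,R))
plan([.4750,.1229,.135],93.7,5,start=(p,R))
```

```text
0.058861469474446024 44.503244161605835 [ 0.60982332 -0.3605561  -0.00218566]
T [[-0.0,-0.0,-0.178],[-0.0,-0.0,-0.178],[-0.0,-0.0,-0.177],[-0.0,-0.0,-0.178],[0,0,0],[0,0,0],[0,0,0],[0,0,0],[0,0,0],[0,0,0]] 
D [[-0.002,0.001,0.0],[-0.002,0.001,0.0],[-0.002,0.001,0.0],[-0.001,0.001,0.0],[0,0,0],[0,0,0],[0,0,0],[0,0,0],[0,0,0],[0,0,0]] 
max [0.036 0.   ]
T [[0.111,0.207,0.0],[0.106,0.21,0.0],[0.102,0.212,0.0],[0.097,0.214,0.0],[0.092,0.216,0.0],[0.087,0.218,0.0],[0,0,0],[0,0,0],[0,0,0],[0,0,0]] 
D [[-0.0,-0.0,-0.189],[-0.0,-0.0,-0.188],[-0.0,-0.0,-0.189],[-0.0,-0.0,-0.188],[-0.0,-0.0,-0.189],[-0.0,-0.0,-0.188],[0,0,0],[0,0,0],[0,0,0],[0,0,0]] 
max [0.047 0.023]
T [[0.07,0.209,0.005],[0.064,0.21,0.005],[0.058,0.212,0.005],[0.053,0.214,0.005],[0.047,0.214,0.005],[0,0,0],[0,0,0],[0,0,0],[0,0,0],[0,0,0]] 
D [[-0.0,-0.0,-0.224],[-0.0,-0.0,-0.224],[-0.0,-0.0,-0.224],[-0.0,-0.0,-0.224],[-0.0,-0.0,-0.224],[0,0,0],[0,0,0],[0,0,0],[0,0,0],[0,0,0]] 
max [0.044 0.027]
```

Call:
apply_moves(translation=[[0,0,-0.178],[0,0,-0.178],[0,0,-0.178],[0,0,-0.178],[0.111,0.207,0],[0.106,0.21,0],[0.102,0.212,0],[0.097,0.214,0],[0.092,0.216,0],[0.087,0.218,0]], dr=[[-0.002,0,0],[-0.002,0,0],[-0.002,0,0],[0,0,0],[0,0,-0.189],[0,0,-0.189],[0,0,-0.189],[0,0,-0.189],[0,0,-0.189],[0,0,-0.189]], fingers=[1,1,1,1,1,1,1,1,1,1])

```text
time_s: 25.25
tool_pos: [0.5291, -0.0882, 0.1402]
eef_rot: [0.108, 3.139, 0.001]
wrist_force: [0.0, -0.2, -0.4]
finger_gap: 0.0586
finger_force: 44.6
```

Call:
apply_moves(translation=[[0.07,0.209,0.005],[0.064,0.21,0.005],[0.058,0.212,0.005],[0.053,0.214,0.005],[0.047,0.214,0.005],[0,0,0],[0,0,0],[0,0,0],[0,0,0],[0,0,0]], dr=[[0,0,-0.224],[0,0,-0.224],[0,0,-0.224],[0,0,-0.224],[0,0,-0.224],[0,0,0],[0,0,0],[0,0,0],[0,0,0],[0,0,0]], fingers=[1,1,1,1,1,1,1,1,1,1])

```text
time_s: 26.25
tool_pos: [0.4749, 0.1218, 0.1347]
eef_rot: [0.098, -3.139, -0.0]
wrist_force: [0.6, -0.0, -1.0]
finger_gap: 0.059
finger_force: 44.5
```

Run:
```python
from h import *
held(.012)
plan([.475,.1229,.039],93.7,9)
```

```text
near edge [68.5 68.5 68.5 63.8 63.8 63.  62.8 57.8 68.5 68.5 57.8] tcp [0.47485978 0.12178677 0.13469132]
T [[-0.0,0.001,0.053],[-0.0,0.0,0.053],[-0.0,0.001,0.053],[-0.0,0.0,0.053],[-0.0,0.001,0.053],[-0.0,0.0,0.053],[-0.0,0.001,0.053],[-0.001,0.0,0.054],[-0.0,0.001,0.053],[0,0,0]] 
D [[0.0,-0.001,-0.002],[0.0,-0.001,-0.002],[0.0,-0.001,-0.002],[0.0,-0.001,-0.001],[0.0,-0.0,-0.002],[0.001,-0.001,-0.001],[0.0,-0.0,-0.002],[0.001,-0.001,-0.001],[0.0,-0.0,-0.002],[0,0,0]] 
max [0.011 0.   ]
```

Run:
```python
from h import *
c=imaging.get_calibration('wrist'); s=arm.read_state(); im=imaging.grab_frame('wrist')
cv2.imwrite('pics/w9.png',im[:,:,::-1])
M=Ro.from_rotvec(s['eef_rot']).as_matrix()
for k in (-.02,0,.02):
  for a in np.arange(.05,.072,.001):
    u,v=px('wrist',[*(s['tool_pos'][:2]+M[:2,0]*a+M[:2,1]*k),s['tool_pos'][2]+.012],c); print(k,round(a*1e3),im[int(round(v)),int(round(u))].tolist(),end=' ')
  print()
```

```text
-0.02 50 [243, 210, 152] -0.02 51 [243, 211, 153] -0.02 52 [243, 213, 154] -0.02 53 [243, 212, 154] -0.02 54 [243, 211, 153] -0.02 55 [242, 210, 151] -0.02 56 [243, 213, 154] -0.02 57 [242, 210, 154] -0.02 58 [230, 184, 134] -0.02 59 [187, 152, 129] -0.02 60 [198, 179, 173] -0.02 61 [201, 186, 182] -0.02 62 [202, 188, 184] -0.02 63 [209, 198, 195] -0.02 64 [220, 214, 213] -0.02 65 [194, 183, 182] -0.02 66 [168, 156, 154] -0.02 67 [203, 195, 195] -0.02 68 [201, 193, 191] -0.02 69 [145, 131, 129] -0.02 70 [141, 128, 129] -0.02 71 [148, 126, 123] 
0 50 [142, 118, 106] 0 51 [203, 159, 118] 0 52 [243, 214, 155] 0 53 [244, 217, 158] 0 54 [244, 218, 158] 0 55 [244, 217, 158] 0 56 [244, 218, 158] 0 57 [242, 213, 153] 0 58 [218, 171, 124] 0 59 [168, 134, 109] 0 60 [234, 198, 150] 0 61 [244, 217, 159] 0 62 [239, 204, 147] 0 63 [195, 150, 110] 0 64 [146, 116, 92] 0 65 [116, 97, 92] 0 66 [131, 114, 112] 0 67 [146, 131, 131] 0 68 [150, 136, 134] 0 69 [150, 136, 135] 0 70 [148, 134, 134] 0 71 [154, 132, 126] 
0.02 50 [240, 206, 149] 0.02 51 [240, 207, 150] 0.02 52 [239, 206, 148] 0.02 53 [241, 209, 150] 0.02 54 [240, 207, 150] 0.02 55 [239, 203, 147] 0.02 56 [238, 203, 147] 0.02 57 [232, 190, 138] 0.02 58 [177, 140, 104] 0.02 59 [116, 108, 104] 0.02 60 [116, 115, 117] 0.02 61 [114, 113, 115] 0.02 62 [113, 113, 117] 0.02 63 [143, 142, 145] 0.02 64 [215, 215, 217] 0.02 65 [210, 210, 214] 0.02 66 [193, 194, 195] 0.02 67 [212, 213, 214] 0.02 68 [195, 193, 197] 0.02 69 [139, 137, 142] 0.02 70 [138, 135, 140] 0.02 71 [142, 128, 129]
```

Call:
apply_moves(translation=[[0.003,0.002,0.053],[0.003,0.002,0.053],[0,0,0.053],[0,0,0.053],[0,0,0.053],[0,0,0.053],[0,0,0.053],[0,0,0.053],[0,0,0.053],[0,0,0]], dr=[[0,0,0],[0,0,0],[0,0,0],[0,0,0],[0,0,0],[0,0,0],[0,0,0],[0,0,0],[0,0,0],[0,0,0]], fingers=[1,1,1,1,1,1,1,1,1,1])

```text
time_s: 27.35
tool_pos: [0.4728, 0.1233, 0.0378]
eef_rot: [0.102, -3.138, 0.001]
wrist_force: [0.2, -1.9, -0.7]
finger_gap: 0.059
finger_force: 44.5
```

Call:
apply_moves(translation=[[0,0,0],[0,0,0],[0,0,0],[0,0,0],[0,0,0],[0,0,0],[0,0,-0.1],[0,0,-0.2],[0,0,-0.2],[0,0,-0.2]], dr=[[0,0,0],[0,0,0],[0,0,0],[0,0,0],[0,0,0],[0,0,0],[0,0,0],[0,0,0],[0,0,0],[0,0,0]], fingers=[1,1,1,-1,-1,-1,-1,-1,-1,-1])

```text
time_s: 28.35
tool_pos: [0.4731, 0.1238, 0.1808]
eef_rot: [0.102, -3.139, -0.001]
wrist_force: [1.8, 1.1, -0.1]
finger_gap: 0.0854
finger_force: 0.0
```

Run:
```python
from h import *
imaging.grab_frame('wrist');save('wrist','w10.png'); near()
near('side'); near('scene'); near('side','pad'); near('scene','pad'); near('scene','mallet'); near('side','mallet')
s=arm.read_state(); print(s['tool_pos'])
p,R=plan([.456,-.3525,.13],77.8,10)
```

```text
blank1 [([0.4735, 0.1217, 0.0374], 0.7)]
blank1 [([0.4572, -0.3502, -0.0004], 0.73), ([0.4723, 0.1232, 0.0425], 0.63), ([0.4705, 0.1209, 0.0278], 0.56), ([0.4735, 0.1216, 0.0217], 0.43), ([0.5726, 0.2895, 0.1752], 0.19)]
blank1 [([0.4751, 0.1268, 0.043], 0.78), ([0.4578, -0.3555, -0.0032], 0.67), ([0.4797, 0.125, 0.0192], 0.61), ([0.4766, 0.1239, 0.0271], 0.52)]
pad [([0.4532, -0.2101, -0.0013], 0.86)]
pad [([0.4525, -0.2048, -0.0001], 0.92)]
mallet [([0.3332, -0.4882, -0.0024], 0.78), ([0.7557, -0.2343, 0.0007], 0.46)]
mallet [([0.3359, -0.49, -0.001], 0.9), ([0.6101, -0.0835, 0.0003], 0.7)]
[0.47325741 0.12362742 0.17896637]
T [[0.024,-0.237,0.024],[0.017,-0.238,0.025],[0.011,-0.238,0.024],[0.004,-0.238,0.025],[-0.002,-0.238,0.024],[-0.009,-0.238,0.025],[-0.016,-0.238,0.024],[-0.022,-0.237,0.025],[-0.029,-0.236,0.024],[-0.035,-0.236,0.025]] 
D [[0.0,-0.001,0.231],[0.0,-0.001,0.231],[0.0,-0.001,0.232],[0.0,-0.001,0.231],[0.0,-0.001,0.232],[0.0,-0.001,0.231],[0.0,-0.001,0.232],[0.0,-0.001,0.231],[0.0,-0.001,0.232],[0.0,-0.002,0.231]] 
max [0.048 0.028]
```

Call:
apply_moves(translation=[[0.024,-0.237,0.025],[0.017,-0.238,0.025],[0.011,-0.238,0.025],[0.004,-0.238,0.025],[-0.002,-0.238,0.025],[-0.009,-0.238,0.025],[-0.016,-0.238,0.025],[-0.022,-0.237,0.025],[-0.029,-0.236,0.025],[-0.035,-0.236,0.025]], dr=[[0,0,0.231],[0,0,0.231],[0,0,0.231],[0,0,0.231],[0,0,0.231],[0,0,0.231],[0,0,0.231],[0,0,0.231],[0,0,0.231],[0,0,0.231]], fingers=[-1,-1,-1,-1,-1,-1,-1,-1,-1,-1])

```text
time_s: 30.15
tool_pos: [0.456, -0.3543, 0.1288]
eef_rot: [-0.334, -3.123, -0.001]
wrist_force: [0.7, -1.6, -0.3]
finger_gap: 0.0855
finger_force: 0.0
```

```bash
cat >> h.py <<'E'
def corners(z,fn):
    """pale piece under the open hand: segment by GrabCut around its projected place, fit rectangle"""
    s=arm.read_state(); c=imaging.get_calibration('wrist'); im=imaging.grab_frame('wrist')[:,:,::-1].copy(); cv2.imwrite('pics/'+fn,im)
    M=Ro.from_rotvec(s['eef_rot']).as_matrix(); q=lambda a,b: px('wrist',[*(s['tool_pos'][:2]+M[:2,0]*a+M[:2,1]*b),z],c)
    m=np.full(im.shape[:2],0,np.uint8); pol=lambda A,B: np.int32([q(A,B),q(A,-B),q(-A,-B),q(-A,B)])
    cv2.fillPoly(m,[pol(.085,.05)],2); cv2.fillPoly(m,[pol(.068,.037)],3); cv2.fillPoly(m,[pol(.045,.018)],1)
    cv2.grabCut(im,m,None,np.zeros((1,65)),np.zeros((1,65)),6,cv2.GC_INIT_WITH_MASK)
    k=((m==1)|(m==3)).astype(np.uint8); k=cv2.morphologyEx(k,cv2.MORPH_OPEN,np.ones((5,5)))
    cn=max(cv2.findContours(k,0,2)[0],key=cv2.contourArea)[:,0].astype(float)
    W=np.float32([ray('wrist',u,v,z,c)[:2] for u,v in cn]); r=cv2.minAreaRect(W*1000); print('rect mm',np.round(r[0],1),np.round(r[1],1),round(r[2],1),'tcp',s['tool_pos'].round(4))
E
python3 - <<'E'
from h import *
for i in range(6): imaging.grab_frame('wrist')
near(); corners(.01,'w11.png')
p,R=plan([.456,-.3525,-.003],77.8,7)
E
```

```text
blank1 [([0.4494, -0.3539, -0.0013], 0.79)]
rect mm [ 455.5 -354. ] [ 60.1 119.3] 76.6 tcp [ 0.4569 -0.3508  0.1291]
T [[0.0,-0.001,0.094],[0.0,-0.001,0.094],[0.001,-0.001,0.095],[0.0,-0.001,0.094],[0.001,-0.002,0.095],[0.0,-0.001,0.094],[0.001,-0.002,0.095],[0,0,0],[0,0,0],[0,0,0]] 
D [[0.001,-0.001,0.003],[0.001,-0.001,0.004],[0.001,-0.001,0.003],[0.001,-0.0,0.004],[0.001,-0.001,0.003],[0.001,-0.0,0.004],[0.001,-0.001,0.003],[0,0,0],[0,0,0],[0,0,0]] 
max [0.019 0.001]
```

Call:
apply_moves(translation=[[0.001,-0.002,0.094],[0.001,-0.001,0.094],[0.001,-0.001,0.094],[0.001,-0.001,0.094],[0.001,-0.001,0.094],[0.001,-0.001,0.094],[0.001,-0.001,0.094],[0,0,0],[0,0,0],[0,0,0]], dr=[[0,0,0.015],[0,0,0.015],[0,0,0.015],[0,0,0.015],[0,0,0.015],[0,0,0.015],[0,0,0.015],[0,0,0],[0,0,0],[0,0,0]], fingers=[-1,-1,-1,-1,-1,-1,-1,-0.5,0.5,1])

```text
time_s: 31.6
tool_pos: [0.4552, -0.3538, -0.0013]
eef_rot: [0.352, 3.121, -0.001]
wrist_force: [-0.1, -0.9, -0.1]
finger_gap: 0.0587
finger_force: 43.0
```

Run:
```python
from h import *
for i in range(5): imaging.grab_frame('wrist')
s=arm.read_state(); print(s['finger_gap'],s['finger_force'],s['tool_pos'])
q=s['tool_pos'].copy(); q[2]=.15
p,R=plan(q,None,4)
p,R=plan([.465,-.08,.15],86,6,start=(p,R))
plan([.474,.1229,.145],93.7,5,start=(p,R))
```

```text
0.058895997710600986 43.434637784957886 [ 0.45479757 -0.35377089 -0.00188506]
T [[-0.0,-0.0,-0.19],[-0.0,-0.0,-0.19],[-0.0,-0.0,-0.19],[-0.0,-0.0,-0.189],[0,0,0],[0,0,0],[0,0,0],[0,0,0],[0,0,0],[0,0,0]] 
D [[-0.0,0.0,0.0],[-0.0,0.001,0.0],[-0.0,0.0,0.0],[-0.0,0.001,0.0],[0,0,0],[0,0,0],[0,0,0],[0,0,0],[0,0,0],[0,0,0]] 
max [0.038 0.   ]
T [[0.043,0.224,-0.0],[0.037,0.225,-0.0],[0.031,0.226,-0.0],[0.025,0.227,-0.0],[0.019,0.228,-0.0],[0.013,0.228,-0.0],[0,0,0],[0,0,0],[0,0,0],[0,0,0]] 
D [[-0.0,-0.0,-0.215],[-0.0,-0.0,-0.215],[-0.0,-0.0,-0.215],[-0.0,-0.0,-0.216],[-0.0,-0.0,-0.215],[-0.0,-0.0,-0.216],[0,0,0],[0,0,0],[0,0,0],[0,0,0]] 
max [0.046 0.026]
T [[0.005,0.203,0.005],[-0.0,0.203,0.005],[-0.006,0.203,0.005],[-0.011,0.203,0.005],[-0.017,0.202,0.005],[0,0,0],[0,0,0],[0,0,0],[0,0,0],[0,0,0]] 
D [[-0.0,-0.0,-0.224],[-0.0,-0.0,-0.224],[-0.0,-0.0,-0.224],[-0.0,-0.0,-0.224],[-0.0,-0.0,-0.224],[0,0,0],[0,0,0],[0,0,0],[0,0,0],[0,0,0]] 
max [0.041 0.027]
```

Call:
apply_moves(translation=[[0,0,-0.19],[0,0,-0.19],[0,0,-0.19],[0,0,-0.19],[0.043,0.224,0],[0.037,0.225,0],[0.031,0.226,0],[0.025,0.227,0],[0.019,0.228,0],[0.013,0.228,0]], dr=[[0,0,0],[0,0,0],[0,0,0],[0,0,0],[0,0,-0.215],[0,0,-0.215],[0,0,-0.215],[0,0,-0.215],[0,0,-0.215],[0,0,-0.215]], fingers=[1,1,1,1,1,1,1,1,1,1])

```text
time_s: 32.85
tool_pos: [0.4645, -0.0782, 0.1499]
eef_rot: [0.109, 3.14, 0.001]
wrist_force: [1.8, 0.7, -0.6]
finger_gap: 0.0588
finger_force: 43.6
```

Call:
apply_moves(translation=[[0.005,0.203,0.005],[0,0.203,0.005],[-0.006,0.203,0.005],[-0.011,0.203,0.005],[-0.017,0.202,0.005],[0,0,0],[0,0,0],[0,0,0],[0,0,0],[0,0,0]], dr=[[0,0,-0.224],[0,0,-0.224],[0,0,-0.224],[0,0,-0.224],[0,0,-0.224],[0,0,0],[0,0,0],[0,0,0],[0,0,0],[0,0,0]], fingers=[1,1,1,1,1,1,1,1,1,1])

```text
time_s: 33.85
tool_pos: [0.474, 0.1217, 0.1447]
eef_rot: [0.097, -3.139, -0.001]
wrist_force: [-0.9, 0.0, -0.7]
finger_gap: 0.0586
finger_force: 43.6
```

Run:
```python
from h import *
c=imaging.get_calibration('wrist'); s=arm.read_state(); im=imaging.grab_frame('wrist')
cv2.imwrite('pics/w12.png',im[:,:,::-1])
M=Ro.from_rotvec(s['eef_rot']).as_matrix()
for k in (-.02,.02):
  for a in np.arange(.054,.068,.001):
    u,v=px('wrist',[*(s['tool_pos'][:2]+M[:2,0]*a+M[:2,1]*k),s['tool_pos'][2]+.012],c); print(round(a*1e3),im[int(round(v)),int(round(u))].tolist(),end=' ')
  print()
plan([.474,.1229,.049],93.7,9)
```

```text
54 [243, 212, 153] 55 [243, 212, 153] 56 [243, 212, 154] 57 [243, 212, 153] 58 [240, 204, 148] 59 [216, 167, 126] 60 [197, 174, 163] 61 [210, 194, 190] 62 [207, 194, 189] 63 [218, 208, 208] 64 [212, 201, 199] 65 [187, 175, 172] 66 [164, 150, 146] 67 [155, 141, 137] 68 [151, 135, 133] 
54 [241, 210, 152] 55 [240, 206, 149] 56 [239, 204, 147] 57 [236, 198, 143] 58 [226, 182, 132] 59 [160, 129, 100] 60 [117, 115, 116] 61 [118, 117, 119] 62 [118, 118, 120] 63 [167, 166, 169] 64 [225, 226, 228] 65 [229, 229, 231] 66 [224, 224, 227] 67 [176, 177, 179] 68 [136, 134, 139] 
T [[-0.0,0.001,0.053],[-0.0,0.0,0.053],[-0.0,0.001,0.053],[-0.0,0.0,0.053],[-0.0,0.001,0.053],[-0.0,0.0,0.053],[-0.0,0.001,0.053],[-0.0,0.0,0.054],[-0.001,0.001,0.053],[0,0,0]] 
D [[0.0,-0.001,-0.002],[0.0,-0.001,-0.002],[0.0,-0.001,-0.002],[0.001,-0.001,-0.002],[0.0,-0.0,-0.002],[0.001,-0.001,-0.002],[0.0,-0.0,-0.002],[0.001,-0.001,-0.002],[0.0,-0.0,-0.002],[0,0,0]] 
max [0.011 0.   ]
```

Call:
apply_moves(translation=[[0,0.002,0.053],[0,0.002,0.053],[0,0,0.053],[0,0,0.053],[0,0,0.053],[0,0,0.053],[0,0,0.053],[0,0,0.053],[0,0,0.053],[0,0,0]], dr=[[0,0,-0.003],[0,0,-0.003],[0,0,-0.003],[0,0,-0.003],[0,0,0],[0,0,0],[0,0,0],[0,0,0],[0,0,0],[0,0,0]], fingers=[1,1,1,1,1,1,1,1,1,1])

```text
time_s: 34.9
tool_pos: [0.4734, 0.1235, 0.048]
eef_rot: [0.103, -3.138, 0.0]
wrist_force: [1.4, 0.2, -0.2]
finger_gap: 0.0586
finger_force: 45.6
```

Call:
apply_moves(translation=[[0,0,0],[0,0,0],[0,0,0],[0,0,0],[0,0,0],[0,0,0],[0,0,-0.1],[0,0,-0.2],[0,0,-0.2],[0,0,-0.2]], dr=[[0,0,0],[0,0,0],[0,0,0],[0,0,0],[0,0,0],[0,0,0],[0,0,0],[0,0,0],[0,0,0],[0,0,0]], fingers=[1,1,1,-1,-1,-1,-1,-1,-1,-1])

```text
time_s: 35.9
tool_pos: [0.4736, 0.1235, 0.1907]
eef_rot: [0.103, -3.139, -0.0]
wrist_force: [0.9, -0.1, -0.6]
finger_gap: 0.0852
finger_force: 0.0
```

Run:
```python
from h import *
imaging.grab_frame('wrist');im=save('wrist','w13.png'); near()
near('side'); near('side','pad'); near('scene','pad')
s=arm.read_state(); print(s['tool_pos'])
p,R=plan([.4525,-.206,.13],81.5,9)
```

```text
blank1 [([0.4707, 0.1225, 0.0495], 0.66)]
blank1 [([0.4732, 0.1248, 0.0483], 0.7), ([0.4739, 0.1243, 0.0196], 0.63), ([0.4726, 0.1226, 0.0273], 0.58), ([0.4733, 0.1238, 0.0403], 0.47), ([0.5739, 0.2862, 0.1726], 0.16)]
pad [([0.4533, -0.2135, -0.0009], 0.75)]
pad [([0.4488, -0.2088, -0.0016], 0.71), ([0.2842, 0.3711, 0.0049], 0.32)]
[0.47328985 0.12338536 0.18813137]
T [[0.023,-0.182,0.032],[0.019,-0.182,0.032],[0.015,-0.183,0.033],[0.01,-0.183,0.032],[0.006,-0.183,0.032],[0.002,-0.183,0.033],[-0.002,-0.184,0.032],[-0.007,-0.183,0.033],[-0.011,-0.183,0.032],[0,0,0]] 
D [[-0.001,-0.002,0.198],[-0.001,-0.003,0.198],[-0.001,-0.002,0.198],[-0.001,-0.003,0.198],[-0.001,-0.002,0.198],[-0.0,-0.003,0.198],[-0.001,-0.002,0.198],[-0.0,-0.003,0.198],[-0.001,-0.002,0.198],[0,0,0]] 
max [0.037 0.024]
```

View pics/w13.png

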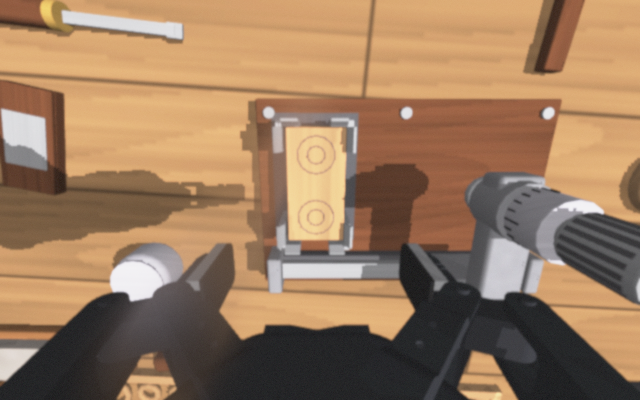

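All four blanks are stacked square in the nest, at (287,127)–(345,240). Now the pad.

Call:
apply_moves(translation=[[0.023,-0.182,0.032],[0.019,-0.182,0.032],[0.015,-0.183,0.032],[0.01,-0.183,0.032],[0.006,-0.183,0.032],[0.002,-0.183,0.032],[-0.002,-0.184,0.032],[-0.007,-0.183,0.032],[-0.011,-0.183,0.032],[0,0,0]], dr=[[0,0,0.198],[0,0,0.198],[0,0,0.198],[0,0,0.198],[0,0,0.198],[0,0,0.198],[0,0,0.198],[0,0,0.198],[0,0,0.198],[0,0,0]], fingers=[-1,-1,-1,-1,-1,-1,-1,-1,-1,-1])

```text
time_s: 37.4
tool_pos: [0.4513, -0.2108, 0.1306]
eef_rot: [-0.244, -3.13, 0.004]
wrist_force: [-0.4, 0.5, 0.0]
finger_gap: 0.0854
finger_force: 0.0
```

Run:
```python
from h import *
for i in range(5): imaging.grab_frame('wrist')
near(q='pad'); corners(.018,'w14.png')
p,R=plan([.4525,-.206,.0],81.5,7)
```

```text
pad [([0.447, -0.2081, 0.0007], 0.57)]
rect mm [ 450.7 -211.3] [ 67.6 119.9] 81.4 tcp [ 0.4535 -0.2044  0.1315]
T [[0.0,-0.001,0.094],[0.001,-0.001,0.094],[0.0,-0.001,0.094],[0.001,-0.001,0.094],[0.0,-0.001,0.094],[0.001,-0.002,0.094],[0.0,-0.001,0.094],[0,0,0],[0,0,0],[0,0,0]] 
D [[0.001,-0.001,0.003],[0.001,-0.001,0.003],[0.001,-0.001,0.003],[0.001,-0.001,0.003],[0.0,-0.001,0.002],[0.001,-0.001,0.003],[0.0,-0.0,0.002],[0,0,0],[0,0,0],[0,0,0]] 
max [0.019 0.   ]
```

View pics/w14.png

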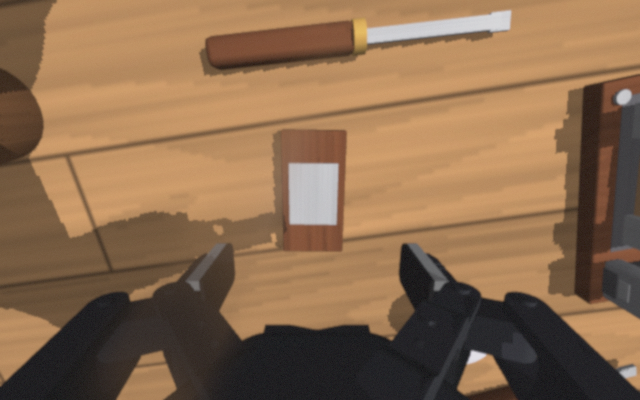

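The pad lies square between the fingers, with corners (283,130), (347,130), (342,251) and (286,251).

Call:
apply_moves(translation=[[0.002,-0.003,0.093],[0.002,-0.003,0.093],[0.001,-0.003,0.093],[0.001,-0.002,0.093],[0.001,-0.002,0.093],[0.001,-0.002,0.093],[0.001,-0.001,0.093],[0,0,0],[0,0,0],[0,0,0]], dr=[[0,0,0.003],[0,0,0.003],[0,0,0.003],[0,0,0.003],[0,0,0.003],[0,0,0.003],[0,0,0.003],[0,0,0],[0,0,0],[0,0,0]], fingers=[-1,-1,-1,-1,-1,-1,-1,-0.5,0.5,1], force=50)

```text
time_s: 38.8
tool_pos: [0.4513, -0.2085, 0.0023]
eef_rot: [0.236, 3.132, 0.0]
wrist_force: [1.0, -0.4, -0.4]
finger_gap: 0.0587
finger_force: 54.2
```

Run:
```python
from h import *
for i in range(5): imaging.grab_frame('wrist')
s=arm.read_state(); print(s['finger_gap'],s['finger_force'],s['tool_pos'])
q=s['tool_pos'].copy(); q[2]=.15
p,R=plan(q,None,4)
p,R=plan([.46,0,.15],88,5,start=(p,R))
plan([.474,.1229,.15],93.7,4,start=(p,R))
```

```text
0.05850097693494982 54.760955572128296 [ 0.4511632  -0.20847145  0.00184895]
T [[-0.0,0.0,-0.185],[-0.0,0.0,-0.185],[-0.0,0.0,-0.185],[-0.0,0.0,-0.186],[0,0,0],[0,0,0],[0,0,0],[0,0,0],[0,0,0],[0,0,0]] 
D [[0.0,0.0,-0.0],[0.001,0.0,-0.0],[0.0,0.001,-0.0],[0.001,0.0,-0.0],[0,0,0],[0,0,0],[0,0,0],[0,0,0],[0,0,0],[0,0,0]] 
max [0.037 0.   ]
T [[0.022,0.207,0.0],[0.018,0.208,0.0],[0.013,0.208,0.0],[0.008,0.209,0.0],[0.003,0.209,0.0],[0,0,0],[0,0,0],[0,0,0],[0,0,0],[0,0,0]] 
D [[-0.0,0.0,-0.193],[-0.0,0.0,-0.192],[-0.0,0.0,-0.193],[-0.0,0.0,-0.192],[-0.0,0.0,-0.193],[0,0,0],[0,0,0],[0,0,0],[0,0,0],[0,0,0]] 
max [0.042 0.023]
T [[-0.012,0.154,0.0],[-0.016,0.154,0.0],[-0.02,0.153,0.0],[-0.023,0.153,0.0],[0,0,0],[0,0,0],[0,0,0],[0,0,0],[0,0,0],[0,0,0]] 
D [[-0.0,0.0,-0.207],[-0.0,0.0,-0.207],[-0.0,0.0,-0.207],[-0.0,0.0,-0.208],[0,0,0],[0,0,0],[0,0,0],[0,0,0],[0,0,0],[0,0,0]] 
max [0.031 0.025]
```

Call:
apply_moves(translation=[[0,0,-0.185],[0,0,-0.185],[0,0,-0.185],[0,0,-0.185],[0.022,0.207,0],[0.018,0.208,0],[0.013,0.208,0],[0.008,0.209,0],[0.003,0.209,0],[0,0,0]], dr=[[0,0,0],[0,0,0],[0,0,0],[0,0,0],[0,0,-0.193],[0,0,-0.193],[0,0,-0.193],[0,0,-0.193],[0,0,-0.193],[0,0,0]], fingers=[1,1,1,1,1,1,1,1,1,1])

```text
time_s: 40.05
tool_pos: [0.4598, 0.0058, 0.1494]
eef_rot: [-0.041, -3.141, -0.004]
wrist_force: [-0.6, -0.6, -1.3]
finger_gap: 0.0586
finger_force: 54.8
```

Call:
apply_moves(translation=[[-0.012,0.154,0],[-0.016,0.154,0],[-0.02,0.153,0],[-0.023,0.153,0],[0,0,0],[0,0,0],[0,0,0],[0,0,0],[0,0,0],[0,0,0]], dr=[[0,0,-0.207],[0,0,-0.207],[0,0,-0.207],[0,0,-0.207],[0,0,0],[0,0,0],[0,0,0],[0,0,0],[0,0,0],[0,0,0]], fingers=[1,1,1,1,1,1,1,1,1,1])

```text
time_s: 41.05
tool_pos: [0.4737, 0.1222, 0.1495]
eef_rot: [0.1, -3.139, -0.001]
wrist_force: [-0.2, 0.5, -1.3]
finger_gap: 0.0582
finger_force: 54.8
```

Run:
```python
from h import *
c=imaging.get_calibration('wrist'); s=arm.read_state(); im=imaging.grab_frame('wrist')
cv2.imwrite('pics/w15.png',im[:,:,::-1]); print(s['tool_pos'],s['finger_gap'])
M=Ro.from_rotvec(s['eef_rot']).as_matrix()
for k in (-.02,.02):
  for a in np.arange(.054,.070,.001):
    u,v=px('wrist',[*(s['tool_pos'][:2]+M[:2,0]*a+M[:2,1]*k),s['tool_pos'][2]+.0155],c); print(round(a*1e3),im[int(round(v)),int(round(u))].tolist(),end=' ')
  print()
plan([.474,.1229,.064],93.7,8)
```

```text
[0.47374093 0.12220996 0.14945767] 0.05823112183347187
54 [174, 118, 89] 55 [174, 118, 89] 56 [173, 116, 86] 57 [174, 118, 88] 58 [169, 115, 86] 59 [135, 100, 82] 60 [181, 168, 166] 61 [207, 201, 199] 62 [207, 201, 200] 63 [215, 209, 209] 64 [214, 210, 209] 65 [194, 186, 185] 66 [162, 152, 151] 67 [152, 140, 140] 68 [150, 139, 139] 69 [148, 135, 135] 70 [152, 135, 131] 
54 [180, 115, 82] 55 [182, 116, 82] 56 [180, 114, 80] 57 [180, 115, 81] 58 [155, 100, 73] 59 [102, 71, 58] 60 [114, 109, 109] 61 [125, 125, 127] 62 [128, 129, 129] 63 [185, 185, 188] 64 [234, 234, 236] 65 [236, 236, 238] 66 [232, 231, 234] 67 [176, 175, 179] 68 [145, 142, 147] 69 [145, 144, 148] 70 [152, 140, 140] 
T [[-0.0,0.0,0.053],[-0.0,0.0,0.053],[-0.0,0.0,0.053],[-0.0,0.001,0.054],[-0.0,0.0,0.053],[-0.001,0.001,0.054],[-0.0,0.0,0.053],[-0.001,0.001,0.054],[0,0,0],[0,0,0]] 
D [[0.0,-0.001,-0.001],[0.0,-0.001,-0.001],[0.001,-0.001,-0.001],[0.0,-0.001,-0.001],[0.001,-0.001,-0.001],[0.0,-0.001,-0.001],[0.001,-0.001,-0.001],[0.0,-0.0,-0.001],[0,0,0],[0,0,0]] 
max [0.011 0.   ]
```

Call:
apply_moves(translation=[[0,0.002,0.048],[0,0.001,0.048],[0,0,0.048],[0,0,0.048],[0,0,0.048],[0,0,0.048],[0,0,0.048],[0,0,0.048],[0,0,0.048],[0,0,0]], dr=[[0,0,0],[0,0,0],[0,0,0],[0,0,0],[0,0,0],[0,0,0],[0,0,0],[0,0,0],[0,0,0],[0,0,0]], fingers=[1,1,1,1,1,1,1,1,1,1])

```text
time_s: 42.1
tool_pos: [0.4733, 0.1233, 0.0619]
eef_rot: [0.101, -3.138, 0.0]
wrist_force: [0.2, 0.0, -1.4]
finger_gap: 0.0589
finger_force: 56.1
```

Call:
apply_moves(translation=[[0,0,0],[0,0,0],[0,0,0],[0,0,0],[0,0,0],[0,0,0],[0,0,-0.1],[0,0,-0.2],[0,0,-0.2],[0,0,-0.2]], dr=[[0,0,0],[0,0,0],[0,0,0],[0,0,0],[0,0,0],[0,0,0],[0,0,0],[0,0,0],[0,0,0],[0,0,0]], fingers=[1,1,1,-1,-1,-1,-1,-1,-1,-1])

```text
time_s: 43.1
tool_pos: [0.4734, 0.1231, 0.2045]
eef_rot: [0.101, -3.139, -0.0]
wrist_force: [1.0, 0.8, 1.4]
finger_gap: 0.085
finger_force: 0.0
```

Run:
```python
from h import *
imaging.grab_frame('wrist');im=save('wrist','w16.png'); near(q='pad'); near('side','pad'); near('scene','pad')
near('wrist','head_grip'); near('side','blank1')
s=arm.read_state(); print(s['tool_pos'])
p,R=plan([.5715,.2885,.27],93.7,8)
```

```text
pad [([0.4738, 0.1243, 0.0594], 0.72)]
pad [([0.4766, 0.1232, 0.0558], 0.91), ([0.6101, -0.08, 0.001], 0.74)]
pad [([0.4718, 0.1224, 0.0596], 0.69), ([0.4643, 0.2817, 0.2066], 0.33)]
head_grip []
blank1 [([0.4745, 0.1243, 0.046], 0.47), ([0.4673, 0.122, 0.0299], 0.45), ([0.4738, 0.1187, 0.0411], 0.45), ([0.4728, 0.1198, 0.0181], 0.44)]
[0.47343055 0.12322905 0.20226288]
T [[-0.068,0.099,-0.043],[-0.068,0.099,-0.042],[-0.068,0.099,-0.042],[-0.068,0.099,-0.043],[-0.067,0.099,-0.042],[-0.068,0.099,-0.043],[-0.068,0.1,-0.042],[-0.067,0.099,-0.043],[0,0,0],[0,0,0]] 
D [[-0.0,-0.002,-0.0],[-0.0,-0.002,-0.0],[-0.0,-0.002,-0.0],[-0.001,-0.002,-0.0],[-0.0,-0.002,-0.001],[-0.001,-0.003,-0.0],[-0.0,-0.002,-0.001],[-0.001,-0.003,-0.0],[0,0,0],[0,0,0]] 
max [0.026 0.   ]
```

View pics/w16.png

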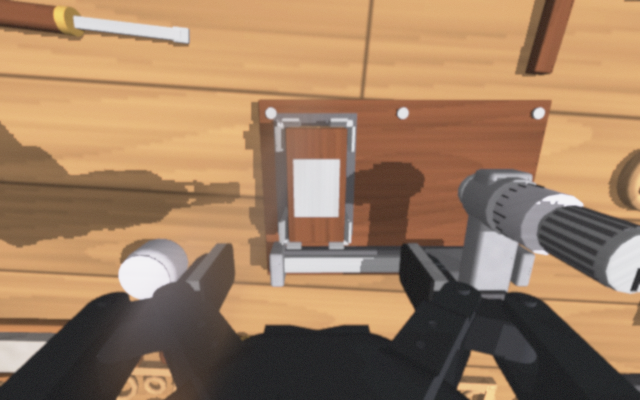

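The pad lies flat on the stack inside the posts, with its steel plate at (316,188). Next I slide the head home.

Call:
apply_moves(translation=[[0,0,-0.2],[0,0,-0.2],[-0.08,0,0],[-0.08,0.11,0],[-0.08,0.11,0],[-0.08,0.115,0],[-0.08,0.115,0],[-0.07,0.115,0],[-0.07,0.115,0],[0,0.115,0]], dr=[[0,0,0],[0,0,0],[0,0,0],[0,0,0],[0,0,0],[0,0,0],[0,0,0],[0,0,0],[0,0,0],[0,0,0]], fingers=[-1,-1,-1,-1,-1,-1,-1,-1,-1,-1])

```text
time_s: 44.7
tool_pos: [0.5726, 0.2896, 0.2819]
eef_rot: [0.1, -3.139, 0.002]
wrist_force: [1.1, 0.5, 0.6]
finger_gap: 0.0856
finger_force: 0.0
```

Run:
```python
from h import *
for i in range(5): imaging.grab_frame('wrist')
s=arm.read_state(); print(s['tool_pos'])
plan([.5705,.289,.155],93.7,6)
```

```text
[0.5713886  0.28800602 0.28248746]
T [[0.001,0.001,0.106],[0.0,0.001,0.106],[0.001,0.001,0.106],[0.001,0.001,0.106],[0.0,0.001,0.107],[0.001,0.001,0.106],[0,0,0],[0,0,0],[0,0,0],[0,0,0]] 
D [[-0.001,-0.002,-0.001],[-0.001,-0.002,-0.001],[-0.001,-0.002,-0.001],[-0.001,-0.002,-0.001],[-0.001,-0.002,-0.001],[-0.001,-0.001,-0.001],[0,0,0],[0,0,0],[0,0,0],[0,0,0]] 
max [0.021 0.   ]
```

Call:
apply_moves(translation=[[0.001,0.001,0.106],[0,0.001,0.106],[0.001,0.001,0.106],[0,0.001,0.106],[0,0.001,0.106],[0,0,0.106],[0,0,0],[0,0,0],[0,0,0],[0,0,0]], dr=[[0,0,0],[0,0,0],[0,0,0],[0,0,0],[0,0,0],[0,0,0],[0,0,0],[0,0,0],[0,0,0],[0,0,0]], fingers=[-1,-1,-1,-1,-1,0,1,1,1,1])

```text
time_s: 45.95
tool_pos: [0.5717, 0.2883, 0.1575]
eef_rot: [-0.099, 3.139, -0.001]
wrist_force: [-0.4, -0.7, -0.0]
finger_gap: 0.0176
finger_force: 50.3
```

Call:
apply_moves(translation=[[0,0,0],[0,0,0],[0,0,0],[0,0,0],[0,-0.04,0],[0,-0.08,0],[0,-0.08,0],[0,-0.08,0],[0,-0.08,0],[0,-0.08,0]], dr=[[0,0,0],[0,0,0],[0,0,0],[0,0,0],[0,0,0],[0,0,0],[0,0,0],[0,0,0],[0,0,0],[0,0,0]], fingers=[1,1,1,1,1,1,1,1,1,1])

```text
time_s: 46.95
tool_pos: [0.5771, 0.2042, 0.1575]
eef_rot: [-0.104, 3.138, 0.007]
wrist_force: [-0.1, 5.7, 3.9]
finger_gap: 0.0175
finger_force: 50.9
```

Call:
apply_moves(translation=[[0,-0.08,0],[0,-0.08,0],[0,-0.08,0],[0,-0.06,0],[0,-0.04,0],[0,0,0],[0,0,0],[0,0,0],[0,0,0],[0,0,0]], dr=[[0,0,0],[0,0,0],[0,0,0],[0,0,0],[0,0,0],[0,0,0],[0,0,0],[0,0,0],[0,0,0],[0,0,0]], fingers=[1,1,1,1,1,1,1,1,1,1])

```text
time_s: 47.95
tool_pos: [0.5815, 0.1335, 0.1575]
eef_rot: [-0.1, 3.139, 0.001]
wrist_force: [-1.8, -2.5, 6.7]
finger_gap: 0.0171
finger_force: 51.4
```

Call:
apply_moves(translation=[[0,-0.01,0],[0,-0.01,0],[0,-0.01,0],[0,-0.005,0],[0,0,0],[0,0,0],[0,0,0],[0,0,0],[0,0,0],[0,0,0]], dr=[[0,0,0],[0,0,0],[0,0,0],[0,0,0],[0,0,0],[0,0,0],[0,0,0],[0,0,0],[0,0,0],[0,0,0]], fingers=[1,1,1,1,1,1,1,1,1,1])

```text
time_s: 48.95
tool_pos: [0.5818, 0.129, 0.1575]
eef_rot: [-0.103, 3.138, 0.005]
wrist_force: [-2.4, 4.4, 6.3]
finger_gap: 0.0171
finger_force: 51.3
```

Call:
apply_moves(translation=[[0,-0.01,0],[0,-0.01,0],[0,0,0],[0,0,0],[0,0,0],[0,0,0],[0,0,0],[0,0,0],[0,0,0],[0,0,0]], dr=[[0,0,0],[0,0,0],[0,0,0],[0,0,0],[0,0,0],[0,0,0],[0,0,0],[0,0,0],[0,0,0],[0,0,0]], fingers=[1,1,1,1,1,1,1,1,1,1])

```text
time_s: 49.95
tool_pos: [0.5818, 0.129, 0.1575]
eef_rot: [-0.107, 3.138, 0.011]
wrist_force: [-2.2, 14.2, 5.4]
finger_gap: 0.0174
finger_force: 51.1
```

Call:
apply_moves(translation=[[0,0,0],[0,0,0],[0,0.02,0],[0,0,0],[0,0,-0.2],[0,0,-0.2],[0,0,-0.2],[0.18,0,0],[0.18,0,0],[0.17,-0.003,0]], dr=[[0,0,0],[0,0,0],[0,0,0],[0,0,0],[0,0,0],[0,0,0],[0,0,0],[0,0,0],[0,0,0],[0,0,0]], fingers=[-1,-1,-1,-1,-1,-1,-1,-1,-1,-1])

```text
time_s: 50.95
tool_pos: [0.4743, 0.1195, 0.2758]
eef_rot: [0.101, -3.139, -0.001]
wrist_force: [0.8, -0.4, 0.5]
finger_gap: 0.0853
finger_force: 0.0
```

Run:
```python
from h import *
for i in range(4): imaging.grab_frame('wrist')
im=save('wrist','w17.png'); near('side','knob_grip'); near('scene','knob_grip'); near('side','head_grip'); near('scene','head_grip'); near('wrist','knob_grip')
s=arm.read_state(); print(s['tool_pos'],s['joint_positions'])
plan([.475,.1222,.275],155,10)
```

```text
knob_grip [([0.4773, 0.1208, 0.2157], 0.55)]
knob_grip [([0.474, 0.1233, 0.2087], 0.46)]
head_grip [([0.5827, 0.1282, 0.1734], 0.83), ([0.4742, 0.1245, 0.0466], 0.67), ([0.4789, 0.1219, 0.0594], 0.19)]
head_grip [([0.5782, 0.1284, 0.1669], 0.67)]
knob_grip [([0.4754, 0.1203, 0.2153], 0.69), ([0.3199, -0.1854, 0.0027], 0.52)]
[0.47573559 0.11984573 0.27562852] [-0.71208854  0.13709812  0.41372583  1.87317707 -0.06082178  1.14448721
  1.35851425]
T [[0.0,0.001,0.0],[0.0,0.001,0.0],[0.0,0.001,0.0],[-0.0,0.001,0.0],[-0.0,0.001,0.001],[-0.0,0.001,0.0],[-0.001,0.001,0.001],[-0.001,0.002,0.0],[-0.001,0.001,0.001],[-0.001,0.001,0.0]] 
D [[0.001,-0.001,-0.892],[0.001,-0.001,-0.892],[0.0,-0.001,-0.892],[0.001,-0.001,-0.892],[0.0,-0.001,-0.892],[0.0,-0.001,-0.892],[0.001,-0.0,-0.891],[0.0,-0.001,-0.892],[0.001,-0.0,-0.891],[0.0,-0.001,-0.892]] 
max [0.    0.107]
```

Call:
apply_moves(translation=[[0,0.001,0],[0,0.001,0],[0,0.001,0],[0,0.001,0],[0,0.001,0],[0,0.001,0],[0,0.001,0],[-0.001,0.001,0],[-0.001,0.001,0],[-0.001,0.001,0]], dr=[[0,0,-0.89],[0,0,-0.89],[0,0,-0.89],[0,0,-0.89],[0,0,-0.89],[0,0,-0.89],[0,0,-0.89],[0,0,-0.89],[0,0,-0.89],[0,0,-0.89]], fingers=[-1,-1,-1,-1,-1,-1,-1,-1,-1,-1])

```text
time_s: 52.7
tool_pos: [0.475, 0.122, 0.2757]
eef_rot: [1.691, -2.647, -0.001]
wrist_force: [0.6, 1.1, 0.8]
finger_gap: 0.0855
finger_force: 0.0
```

Run:
```python
from h import *
for i in range(4): imaging.grab_frame('wrist')
near('wrist','knob_grip')
s=arm.read_state(); print(s['tool_pos'],s['joint_positions'][6])
plan([.4752,.1219,.196],155,6)
```

```text
knob_grip [([0.479, 0.1206, 0.2156], 0.74)]
[0.47502248 0.12192233 0.27577156] 2.40233296238978
T [[-0.0,-0.0,0.066],[-0.0,-0.0,0.067],[-0.0,-0.0,0.066],[-0.0,-0.0,0.067],[-0.0,-0.001,0.066],[-0.0,-0.0,0.067],[0,0,0],[0,0,0],[0,0,0],[0,0,0]] 
D [[0.001,-0.0,-0.006],[0.001,-0.0,-0.006],[0.001,-0.0,-0.006],[0.001,-0.0,-0.007],[0.002,-0.0,-0.006],[0.001,-0.001,-0.007],[0,0,0],[0,0,0],[0,0,0],[0,0,0]] 
max [0.013 0.001]
```

Call:
apply_moves(translation=[[0,0,0.066],[0,0,0.066],[0,0,0.066],[0,0,0.066],[0,0,0.066],[0,0,0.066],[0,0,0],[0,0,0],[0,0,0],[0,0,0]], dr=[[0,0,0],[0,0,0],[0,0,0],[0,0,0],[0,0,0],[0,0,0],[0,0,0],[0,0,0],[0,0,0],[0,0,0]], fingers=[-1,-1,-1,-1,-1,-1,-0.5,0.2,1,1], force=40)

```text
time_s: 54.0
tool_pos: [0.4754, 0.1222, 0.1975]
eef_rot: [-1.685, 2.651, 0.001]
wrist_force: [-0.9, -0.2, 2.7]
finger_gap: 0.0326
finger_force: 39.3
```

Call:
apply_moves(translation=[[0,0,0],[0,0,0],[0,0,0],[0,0,0],[0,0,0],[0,0,0],[0,0,0],[0,0,0],[0,0,0],[0,0,0]], dr=[[0,0,0],[0,0,0],[0,0,0],[0,0,0],[0,0,0],[0,0,0],[0,0,0.5],[0,0,0.8],[0,0,0.8],[0,0,0.8]], fingers=[1,1,1,1,1,1,1,1,1,1])

```text
time_s: 55.0
tool_pos: [0.4753, 0.1222, 0.1974]
eef_rot: [-1.195, 2.905, 0.001]
wrist_force: [-2.1, 0.3, 6.5]
finger_gap: 0.0331
finger_force: 39.5
```

Run:
```python
from h import *
s=arm.read_state(); print(s['tool_pos'],s['joint_positions'],s['wrist_force'],s['ft_torque'],s['finger_gap'],s['finger_force'])
```

```text
[0.47533925 0.12219744 0.19740316] [-0.65651499  0.21910306  0.35973189  1.97519648 -0.09455749  0.96234668
  2.10073294] [-2.14972888  0.29786312  6.51671401] [-0.08535995  0.21181574  0.03185548] 0.0330812861079448 39.508302211761475
```

Call:
apply_moves(translation=[[0,0,0],[0,0,0],[0,0,0],[0,0,0],[0,0,0],[0,0,0],[0,0,0],[0,0,0],[0,0,0],[0,0,0]], dr=[[0,0,0.9],[0,0,0.9],[0,0,0.9],[0,0,0.9],[0,0,0.9],[0,0,0.9],[0,0,0.9],[0,0,0.9],[0,0,0.9],[0,0,0.9]], fingers=[1,1,1,1,1,1,1,1,1,1])

```text
time_s: 56.0
tool_pos: [0.4753, 0.1223, 0.1974]
eef_rot: [0.469, 3.106, 0.002]
wrist_force: [-0.8, -0.4, 6.0]
finger_gap: 0.0332
finger_force: 39.6
```

Run:
```python
from h import *
s=arm.read_state(); print(s['tool_pos'],s['joint_positions'][6],s['wrist_force'],s['ft_torque'],s['finger_gap'],s['finger_force'])
```

```text
[0.475345   0.12226923 0.19740306] 1.0743603393522194 [-0.76455798 -0.44953366  6.03553642] [-0.04148984  0.36390851  0.00993863] 0.03316983717038939 39.55522119998932
```

Call:
apply_moves(translation=[[0,0,0],[0,0,0],[0,0,0],[0,0,0],[0,0,0],[0,0,0],[0,0,0],[0,0,0],[0,0,0],[0,0,0]], dr=[[0,0,0.9],[0,0,0.9],[0,0,0.9],[0,0,0.9],[0,0,0.9],[0,0,0.9],[0,0,0.9],[0,0,0.9],[0,0,0.9],[0,0,0.9]], fingers=[1,1,1,1,1,1,1,1,1,1])

```text
time_s: 57.0
tool_pos: [0.4754, 0.1224, 0.1974]
eef_rot: [-1.999, -2.423, -0.002]
wrist_force: [-1.3, -0.6, 7.4]
finger_gap: 0.0331
finger_force: 39.6
```

Run:
```python
from h import *
s=arm.read_state(); print(s['tool_pos'],s['joint_positions'][6],s['wrist_force'],s['ft_torque'],s['finger_gap'],s['finger_force'])
near('side','spindle');near('scene','spindle')
```

```text
[0.47538314 0.12235223 0.19738755] 0.06754469849503368 [-1.25494102 -0.55462208  7.40345096] [-0.11773338  0.33162449  0.10958368] 0.033109609114940056 39.61386322975159
spindle [([0.4769, 0.1218, 0.0784], 0.48)]
spindle []
```

Call:
apply_moves(translation=[[0,0,0],[0,0,0],[0,0,0],[0,0,0],[0,0,0],[0,0,0],[0,0,0],[0,0,0],[0,0,0],[0,0,0]], dr=[[0,0,0.9],[0,0,0.9],[0,0,0.9],[0,0,0.9],[0,0,0.9],[0,0,0.9],[0,0,0.9],[0,0,0.9],[0,0,0.9],[0,0,0.9]], fingers=[1,1,1,1,1,1,1,1,1,1])

```text
time_s: 58.2
tool_pos: [0.4755, 0.1223, 0.1974]
eef_rot: [-2.96, -1.05, -0.001]
wrist_force: [-1.7, 0.8, 7.9]
finger_gap: 0.0333
finger_force: 39.7
```

Call:
apply_moves(translation=[[0,0,0],[0,0,0],[0,0,0],[0,0,0],[0,0,0],[0,0,0],[0,0,0],[0,0,0],[0,0,0],[0,0,0]], dr=[[0,0,0.9],[0,0,0.9],[0,0,0.9],[0,0,0.9],[0,0,0.9],[0,0,0.9],[0,0,0.9],[0,0,0],[0,0,0],[0,0,0]], fingers=[1,1,1,1,1,1,1,1,1,1])

```text
time_s: 59.2
tool_pos: [0.4755, 0.1222, 0.1974]
eef_rot: [-3.139, 0.109, -0.0]
wrist_force: [-1.4, 1.4, 9.5]
finger_gap: 0.0329
finger_force: 39.9
```

Run:
```python
from h import *
s=arm.read_state(); print(s['tool_pos'],s['joint_positions'][6],s['wrist_force'],s['ft_torque'],s['finger_gap'],s['finger_force'])
```

```text
[0.47550832 0.1221963  0.19739743] -1.5059578252119177 [-1.38315325  1.41708172  9.49552227] [-0.15605351  0.4776009   0.03013649] 0.03290874136237421 39.85376000404358
```

Call:
apply_moves(translation=[[0,0,0],[0,0,0],[0,0,0],[0,0,0],[0,0,0],[0,0,-0.1],[0,0,-0.2],[0,0,-0.2],[0,0,-0.2],[0,0,-0.2]], dr=[[0,0,0],[0,0,0],[0,0,0],[0,0,0],[0,0,0],[0,0,0],[0,0,0],[0,0,0],[0,0,0],[0,0,0]], fingers=[-1,-1,-1,-1,-1,-1,-1,-1,-1,-1])

```text
time_s: 60.2
tool_pos: [0.4749, 0.1216, 0.378]
eef_rot: [3.139, -0.111, -0.002]
wrist_force: [0.7, 0.8, -0.2]
finger_gap: 0.0856
finger_force: 0.0
```

Run:
```python
from h import *
for i in range(4): imaging.grab_frame('wrist')
im=save('wrist','w18.png'); c=imaging.get_calibration('wrist')
u,v=px('wrist',[.4753,.122,.232],c).astype(int); print(u,v)
b=cv2.imread('pics/w1.png')[90:145,285:340]; a=im[max(v-70,0):v+70,u-70:u+70,::-1]
f=lambda x: cv2.resize(x,(390,390),interpolation=cv2.INTER_CUBIC)
cv2.imwrite('pics/cmp.png',np.hstack([f(b),f(np.ascontiguousarray(a))]))
near('side','spindle');near('wrist','spindle');near('side','pad');near('scene','pad');near('side','head_grip');near('side','knob_grip')
print(np.array(c['R']).round(2))
```

```text
316 187
spindle [([0.4772, 0.1199, 0.0757], 0.63)]
spindle [([0.4474, 0.5579, 0.0014], 0.58)]
pad [([0.4785, 0.1243, 0.0581], 0.86)]
pad [([0.4723, 0.124, 0.0604], 0.41)]
head_grip [([0.5818, 0.1266, 0.1723], 0.87)]
knob_grip [([0.4771, 0.1178, 0.213], 0.57), ([0.3376, -0.4909, 0.0007], 0.47), ([0.4732, 0.1206, 0.0415], 0.32)]
[[-0.07 -1.   -0.  ]
 [-0.96  0.07  0.27]
 [-0.27  0.02 -0.96]]
```

View pics/cmp.png

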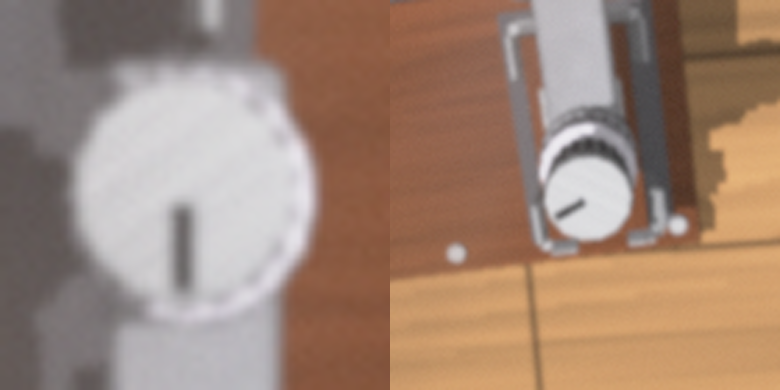

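The knob's index line now points left and slightly down at about (570,208) in the right-hand crop. That is the full 249° clockwise: 6 mm of screw feed is about 108°, so the slip is about 140°. The network sees the pad flat on the stack, and the head at its stop, so I am handing in.

```bash
python3 -c "
from h import *
print(arm.hand_in())"
```

```text
the job is handed in; nothing more can be done
None
```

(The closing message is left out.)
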